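# Trip the hidden catch of a dust extractor with a pin, take out its cassette

## Robot

A 7-joint arm with a two-finger parallel gripper is mounted at the origin on the work surface. World frame = base frame: x ahead of the robot, y to its left, z up, the work surface at z = 0. Lengths are in m, angles in rad, forces in N, time in s.
With the tool pointing down it reaches from about 0.4 to 0.875 m from the base axis. Payload 19.3 kg.
Tool frame: the origin (TCP) lies at the very end of the fingers, on their centre line; the grasp point (between the pads) lies 19 mm behind it; y points along the fingers, x is the direction in which the jaws open and shut, and the axes are right-handed (so a half turn about y gives the same grasp; the last joint's range is limited). The gripper opens to 85 mm and grips with 20 to 120 N. Pads are 22 mm wide; open, the fingers measure 114 mm over their backs; the gripper's body (76 mm by 85 mm) begins 54 mm behind the grasp point. The pads swing forward as they close: fully open they stand 13 mm farther back than shut.
Start: joints at [1.267, 0.521, -0.036, 1.599, 0.021, 1.021, -0.113], TCP at [0.145, -0.608, 0.231] pointing down, gripper open.
Joint ranges: [-2.91, 2.91], [-0.3, 2.13], [-1.5, 1.42], [0.17, 2.43], [-1.26, 4.41], [0.16, 1.93], [-2.52, 2.52]. Speed limits (rad/s): [1.89, 1.89, 2.39, 2.39, 3.01, 3.01, 3.01].

## Interface

Orientations are given as [roll, pitch, yaw] about the fixed x, y, z axes, in that order (R = Rz(yaw) Ry(pitch) Rx(roll)).
In Python, from workcell import bot gives the robot as it stands. The module is installed in compiled form; this text tells all that it offers.
- The arm moves only by the shell command python3 -m crank 'ROWS' [FORCE]. ROWS is JSON, a list of rows, each an object of numbers: "hand": the closure, from 0 (fully open) to 1 (shut); "dx", "dy", "dz": the shift along the tool's x, y, z in mm; "yaw": the turn about the tool's y in rad. In form: [{"hand": .., "dx": .., "dy": .., "dz": .., "yaw": ..}, ...]. A call has 1 to 12 rows; each row is the pose to reach, as a shift and turn from the pose commanded when the call began, along the tool's axes at that moment; what a row does not reach only later rows make up. A row lasts 1/12 s, in which the tool goes at most 41.7 mm and 7.16 degrees, less where a joint would pass 70% of its speed; a pose out of reach is approached as far as the arm can. A call with a gripper value outside its range is refused whole. The fingers move at their own pace and stop on an object; FORCE is the grip in N (left out, the last holds). Time passes only in rows, so rows that repeat a pose let the fingers close. It gives the time, the measured TCP pose, the force and the opening at its end, in the units of the state.
- bot.observe(): the state, without advancing time (a new reading comes with each control period).
- bot.grab_frame(name): name is "scene" or "side" or "wrist"; returns the picture (384x512x3 uint8, red, green, blue); there is no depth.
- bot.camera_info(name): a dict with "fx", "fy", "cx", "cy" (pixels), "dist" ([k1, k2, p1, p2, k3] as OpenCV has them; the pictures are not rectified), "rvec" (rotation vector, rad) and "tvec" (3), from world to camera coordinates, as OpenCV has them. Camera axes: x right, y down, z forward; pixel columns grow to the right and rows downward; lengths in m; the calibration is good to about 2 mm. A picture is of the moment at which its call begins: read the wrist's pose just before it. camera_info takes no time and is no camera call; for the wrist camera it gives the pose at the moment of the call.
- bot.job_done(): hands the job in, once; it reports no verdict.
The state is a dict: "clock": time; "qpos": joint angles; "qd": joint speeds; "joint_efforts": joint torques, N m; "position": TCP position; "tool_rot": TCP orientation; "force": force on the tool from outside, world axes, zero at the start; "moment": the same for the moment, N m; "grip_width": finger opening in m.
Only numpy, scipy, OpenCV 4.12 (cv2) and the standard library are available. Lean on these libraries where they do the work, as an engineer would, in place of code of your own. Each camera call takes 0.05 s, during which the arm holds its last target.

## Task

The filter cassette of the bench dust extractor is full of metal dust for the refiner and has to come out. Take the green-handled release pin from the tool block, put it through the yellow-rimmed slot in the extractor's deck, feel gently for the window in the plate below and press the hidden catch until the cassette springs up - never shove hard, the plate and catch bend - then stand the pin back in its hole in the block. Lift the cassette out by its grip rib and set it down flat in the lime tray without dropping it, and leave the other things on the bench where they are.

Things in the scene. Friction and masses are not known exactly. Their poses are not given: they have to be found in the camera images.
- extractor: white bench dust extractor, 220 (x) x 270 (y) x 150 mm high, fixed; origin at the centre of its underside, z up; the front with the inlet louvres faces its -x. The blue cassette sits in a well in the grey deck at x 0, y -40 mm, the release slot is at x 0, y +40 mm. Low switch and dial (up to 10 mm) at x +85 mm. More than 28 N from the pin bends its plate or catch.
- slot (a point): centre of the yellow-rimmed release slot at deck-top height, 150 mm above the bench; axes as the extractor. Slot 29 mm along x, 8 mm along y, deck 3 mm thick. 12 mm below the deck top lies a rigid plate, 3 mm thick, with one window 6.5 mm (x) by 9 mm (y), centred on y = 0 but anywhere from x = -9.5 to +9.5 mm: not measured, to be felt for.
- catch_depth (a point): point straight below the slot centre, 29 mm under the deck top. The shoe of the hidden spring catch lies under the window, wherever that is, its top set anywhere from 4 mm above to 4 mm below this level (not measured). Pressed straight down with about 5 to 12 N the shoe lets the cassette go after 6 to 10 mm of travel; it meets a hard stop at about 12 mm.
- pin_grip (a point): centre of the green square handle (16 x 16 x 60 mm, flats along x and y) of the release pin, 60 g; z points up the tool. Below the handle a round steel rod, 5 mm in diameter, 60 mm long, ends at the tip, 90 mm below this point. It starts upright in one of the three holes of the block, the handle resting on the block top, flats along the block sides.
- pin_tip (a point): centre of the flat end of the pin's rod; axes as the handle's.
- block: wooden tool block, 190 (x) x 45 (y) x 68 mm high, fixed; origin at the centre of its underside. Three vertical round holes 9 mm in diameter and 64 mm deep at x = -60, 0 and +60 mm, y = 0. They hold the green pin, a file with a pale wooden handle and a scriber with a red handle, in any order.
- cassette_grip (a point): centre of the rib, 60 (x) x 14 (y) x 30 mm high, on the blue cassette (250 g; 110 (x) x 96 (y) x 48 mm without rib). It is 15 mm above the top plate, 63 mm above the underside. Latched, the plate is flush with the deck; released, it springs up 18 mm and stands free in its well (1.5 mm play), to be lifted straight up, clear 60 mm above its latched height.
- tray: lime tray, outside 160 (x) x 140 (y) x 28 mm high, walls and floor 4 to 5 mm, fixed; origin at the centre of its underside.
- tray_in (a point): centre of the tray's inner floor; axes as the tray's.
- file_mid (a point): middle of the pale wooden file handle (16 x 16 x 70 mm), standing in the block; leave alone.
- scriber_mid (a point): middle of the red scriber handle (16 x 16 x 50 mm), standing in the block; leave alone.
- jar_pink_mid (a point): centre of a lidded powder jar with pink filling, 67 mm diameter, 38 mm high; leave alone.
- jar_ochre_mid (a point): centre of a lidded powder jar with ochre filling, 67 mm diameter, 38 mm high; leave alone.
- torch_mid (a point): a standing hand torch (burner), black grip 52 mm diameter, about 197 mm high; point 80 mm up its axis; leave alone.
- dome_mid (a point): centre of a brown enamelled dome, 76 mm diameter, 54 mm high, on a white firing board; leave alone.
- pin: the green-handled release pin itself: origin at its tip, z up the tool.
- cassette: the blue filter cassette itself: origin at the centre of its underside, axes as the grip rib's.

How it is judged:
On the way:
1. with the pin in the slot the catch is tripped and the cassette springs up by more than 12 mm (z of cassette_grip in the frame of extractor above 0.177 m and z of pin_tip in the frame of extractor below 0.13 m and horizontal distance between pin_tip and slot below 0.02 m), for 0.1 s.
At the end, for the whole second after the job is handed in: The cassette stands flat (0.12 rad) and still on the floor of the lime tray, its rib within 32 mm of the tray centre seen from above; the pin stands upright (0.2 rad) in its hole in the block, tip under 30 mm above the block underside; bystanders within 20 mm of where they were (horizontal distance between cassette_grip and tray_in below 0.032 m and z of cassette_grip in the frame of tray_in below 0.07 m and angle between cassette_grip's own z axis and vertical below 0.12 rad and linear speed of cassette below 0.02 m/s and z of pin_tip in the frame of block between 0 and 0.03 m and x of pin_tip in the frame of block between -0.09 and 0.09 m and y of pin_tip in the frame of block between -0.02 and 0.02 m and angle between pin_grip's own z axis and vertical below 0.2 rad); the robot touches nothing.
It fails at once if the pin presses on any part of the extractor with more than 28 N (contact force between pin and extractor above 28 N).
It fails at once if the cassette is let go in the air: out of the extractor, 25 mm or more above its place in the tray, with no finger on it (horizontal distance between cassette_grip and slot above 0.15 m and z of cassette_grip in the frame of tray_in above 0.088 m and contact force between the fingers and cassette below 0.05 N).
It fails at once if a bystander is moved by more than 20 mm (distance of any of file_mid, scriber_mid, jar_pink_mid, jar_ochre_mid, torch_mid, dome_mid from where it was at the start of the episode above 0.02 m).
It also fails if it takes over 72 s, if anything falls off the work surface, if the arm or the gripper's body presses on something with over 40 N, if the wrist force passes 120 N, or if a joint passes its speed limit or range.

## Working session

There is one attempt and no reset: what is moved stays moved. The work goes in short steps, Python scripts to look and compute and a shell command to move; the robot and the scene stay as the last step left them, time stands still between calls to the robot, and variables do not carry over. Pictures are saved under pics/ and viewed, and the job is handed in when it is done.

```bash
mkdir -p pics
python3 - <<'E'
from workcell import bot
import cv2
for n in ("scene","side","wrist"):
    im=bot.grab_frame(n); cv2.imwrite(f"pics/{n}0.png",cv2.resize(im[:,:,::-1],(800,600),interpolation=cv2.INTER_CUBIC))
    cv2.imwrite(f"pics/{n}0_raw.png",im[:,:,::-1])
    print(n,bot.camera_info(n))
print(bot.observe())
E
```

```text
scene {'fx': 451.5328496438558, 'fy': 451.5328496438558, 'cx': 260.63938997723886, 'cy': 193.23802683141002, 'dist': array([-0.13449401,  0.        ,  0.        ,  0.        ,  0.        ]), 'rvec': array([ 2.07320362,  1.45960273, -0.54623098]), 'tvec': array([-0.16894622, -0.35745762,  1.62609403])}
side {'fx': 392.41315870545975, 'fy': 392.41315870545975, 'cx': 254.49098762707152, 'cy': 187.2349094461335, 'dist': array([-0.03246383,  0.        ,  0.        ,  0.        ,  0.        ]), 'rvec': array([ 2.13152072, -0.3281487 ,  0.195999  ]), 'tvec': array([-0.56781062,  0.18343428,  0.93070321])}
wrist {'fx': 278.23541743198984, 'fy': 278.23541743198984, 'cx': 256.84793966838816, 'cy': 198.2805875868942, 'dist': array([0.0212313, 0.       , 0.       , 0.       , 0.       ]), 'rvec': array([-2.2707801 ,  1.79326852,  0.27365752]), 'tvec': array([-0.62430891, -0.03793228,  0.3791754 ])}
{'clock': 0.15, 'qpos': array([ 1.2668065 ,  0.52184106, -0.03632566,  1.59988245,  0.02122365,
        1.0211068 , -0.11278375]), 'qd': array([-0.00032039, -0.00194884,  0.00046223, -0.0011078 ,  0.00136793,
       -0.00177513, -0.00076136]), 'joint_efforts': array([ 5.57634539e-04, -9.27392364e+01,  1.97957687e+00, -3.70058763e+01,
        1.78508606e-02,  6.37307749e-03, -3.30461069e-05]), 'position': array([ 0.14469445, -0.60775471,  0.2308785 ]), 'tool_rot': array([-1.57087510e+00,  8.48437489e-04, -1.33699168e+00]), 'force': array([-0.51381147,  0.25498701, -0.49194293]), 'moment': array([-0.02132911,  0.03602811, -0.03005828]), 'grip_width': 0.08520469975473087}
```

View pics/scene0.png

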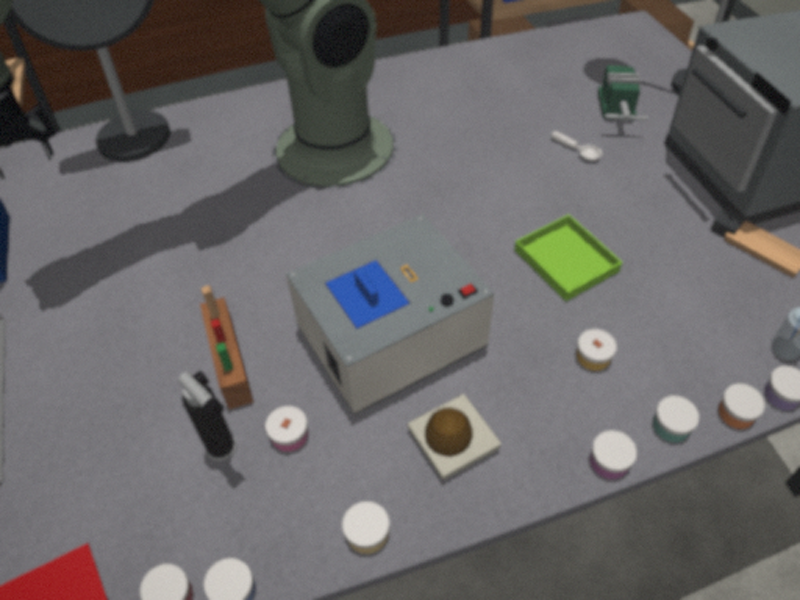

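View pics/side0.png

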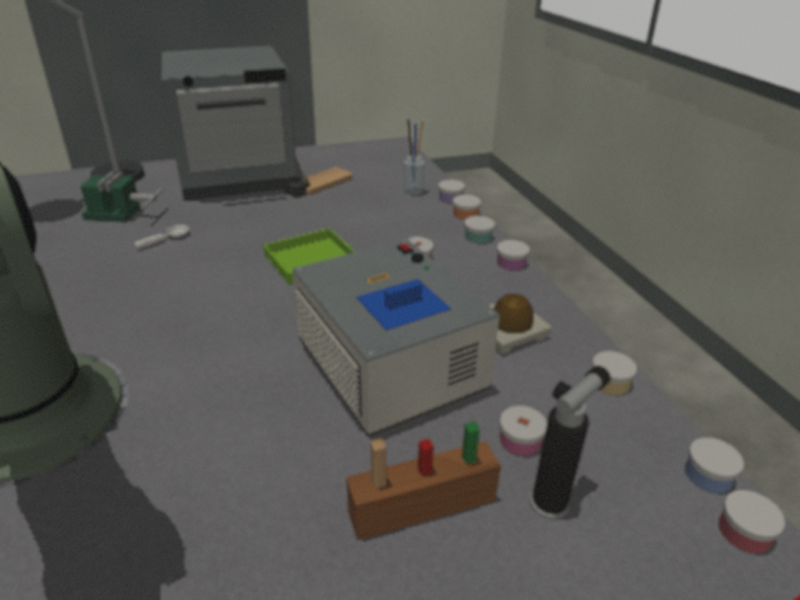

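View pics/wrist0.png

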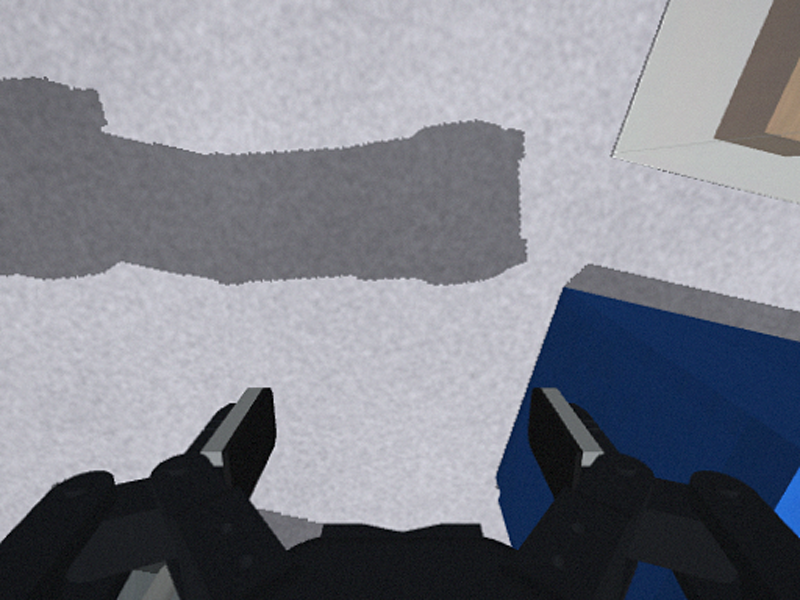

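Scene view (800×600): the green pin is at about (224,356), the extractor's slot at (409,273), the rib at (367,292) and the tray at (568,257). Next I'll enlarge crops.

Run:
```python
import cv2
s=cv2.imread("pics/scene0_raw.png"); d=cv2.imread("pics/side0_raw.png")
def crop(im,x0,y0,w,h,k,name):
    c=cv2.resize(im[y0:y0+h,x0:x0+w],(w*k,h*k),interpolation=cv2.INTER_CUBIC)
    for i in range(0,w,10):
        cv2.line(c,(i*k,0),(i*k,6 if (x0+i)%50 else 14),(255,255,255),1)
        if (x0+i)%20==0: cv2.putText(c,str(x0+i),(i*k,24),0,.4,(255,255,255),1)
    for i in range(0,h,10):
        cv2.line(c,(0,i*k),(6,i*k),(255,255,255),1)
        if (y0+i)%20==0: cv2.putText(c,str(y0+i),(8,i*k+4),0,.4,(255,255,255),1)
    cv2.imwrite(name,c)
crop(s,120,170,60,100,6,"pics/s_block.png")
crop(s,180,140,140,120,5,"pics/s_ext.png")
crop(s,320,130,90,70,8,"pics/s_tray.png")
crop(d,215,260,110,85,7,"pics/d_block.png")
crop(d,180,150,140,120,5,"pics/d_ext.png")
crop(d,160,140,75,50,10,"pics/d_tray.png")
```

```text
(no output)
```

View pics/s_block.png

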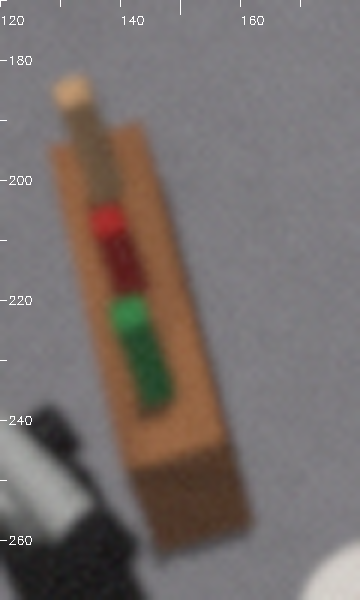

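View pics/s_ext.png

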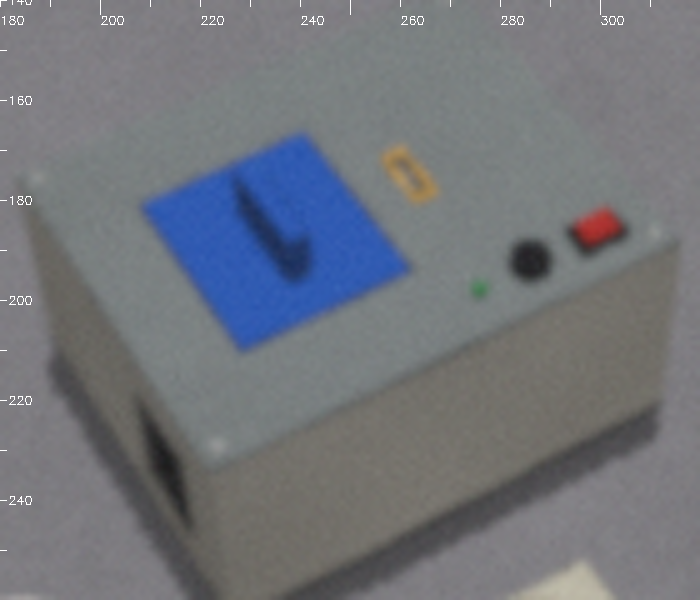

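View pics/s_tray.png

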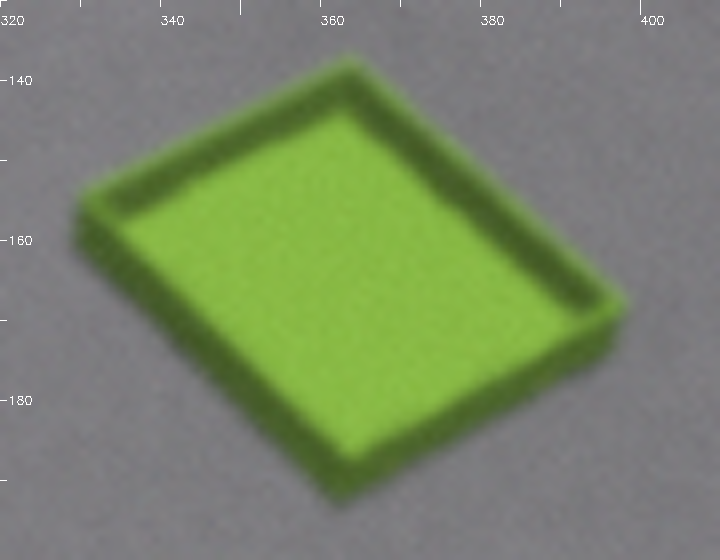

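View pics/d_block.png

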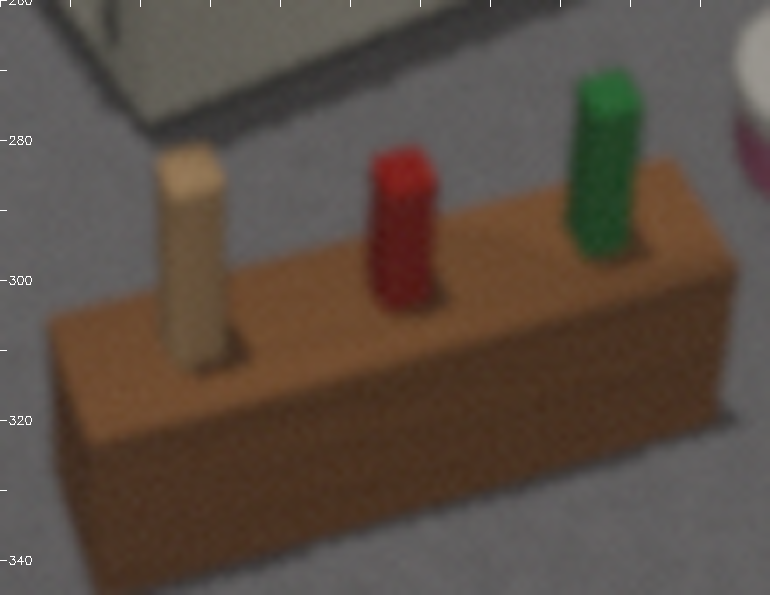

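View pics/d_ext.png

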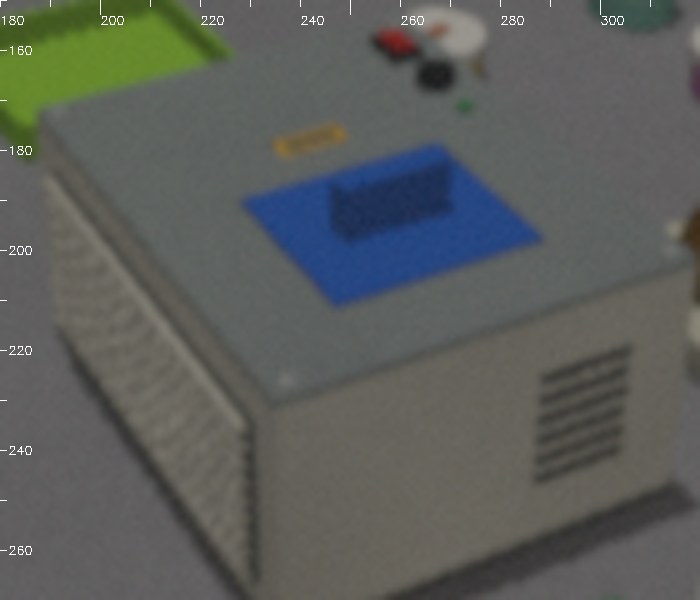

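View pics/d_tray.png

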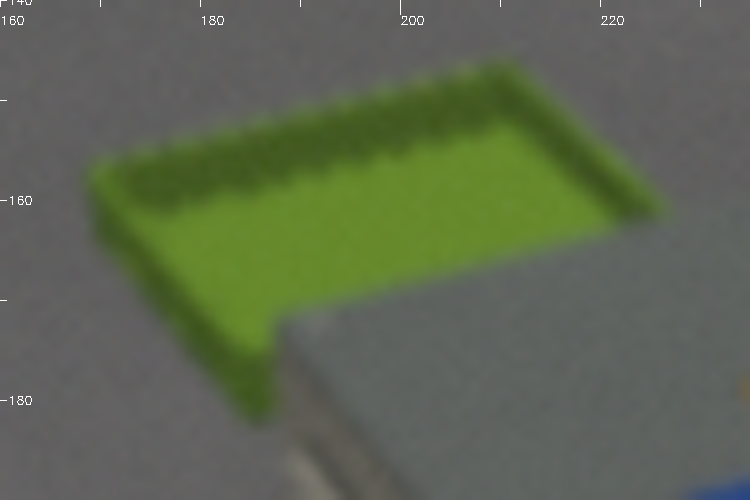

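```bash
cat > h.py <<'E'
import numpy as np, cv2
from scipy.optimize import least_squares
from workcell import bot
CI={n:bot.camera_info(n) for n in("scene","side")}
def proj(n,P,ci=None):
    c=ci or CI[n]; K=np.array([[c['fx'],0,c['cx']],[0,c['fy'],c['cy']],[0,0,1.]])
    return cv2.projectPoints(np.asarray(P,float).reshape(-1,3),c['rvec'],c['tvec'],K,c['dist'])[0].reshape(-1,2)
def w(p,L):
    c,s=np.cos(p[2]),np.sin(p[2]); L=np.asarray(L,float)
    return np.c_[p[0]+c*L[:,0]-s*L[:,1],p[1]+s*L[:,0]+c*L[:,1],L[:,2]]
def fit(obs,p0,ci=None):
    # obs: list (cam,u,v,lx,ly,lz) in px, mm
    def r(p):
        return np.concatenate([proj(o[0],w(p,[np.array(o[3:6])/1000]),ci)[0]-o[1:3] for o in obs])
    s=least_squares(r,p0,loss='soft_l1'); return s.x,r(s.x).reshape(-1,2).round(1)
E
python3 - <<'E'
from h import *
S,D="scene","side"
ext=[(S,184,176,-110,-135,150),(S,222,233,110,-135,150),(S,315,187,110,135,150),
(S,208,181,-55,-88,150),(S,228,210,55,-88,150),(S,262,193,55,8,150),(S,240,166,-55,8,150),(S,261.5,174.8,0,40,150),
(D,187,174,-110,135,150),(D,235,231,-110,-135,150),(D,318,203,110,-135,150),(D,228,190,-55,8,150),(D,247,211,-55,-88,150),(D,288,198,55,-88,150),(D,265.5,179,55,8,150),(D,241,178,0,40,150)]
blk=[(S,128,195,-95,-22.5,68),(S,143,190,-95,22.5,68),(S,158,244,95,22.5,68),(S,141,248,95,-22.5,68),
(D,222,306,-95,22.5,68),(D,229,323,-95,-22.5,68),(D,320,298,95,-22.5,68),(D,311,283,95,22.5,68),(S,140,222,60,0,128),(D,301.5,273.5,60,0,128)]
for n,o in(("ext",ext),("blk",blk)):
  for k in(S,D,None):
    x,r=fit([a for a in o if k in(None,a[0])],[.6,0,0]); print(n,k,x.round(4)); 
  print(r.tolist())
tr=lambda a,b:[(S,330,155,-a,-b,28),(S,363,188,a,-b,28),(S,398,168,a,b,28),(S,363.5,137,-a,b,28),(D,169,157,-a,b,28),(D,211,146.5,a,b,28)]
for a,b in((80,70),(70,80)):
  x,r=fit(tr(a,b),[.6,.3,0]);print("tray",x.round(4),r.tolist())
E
```

```text
ext scene [ 0.5628 -0.0495  0.2102]
ext side [ 0.5635 -0.0534  0.2096]
ext None [ 0.5635 -0.0508  0.2138]
[[-2.0, -0.7], [-0.1, 1.3], [0.6, 0.1], [-0.5, 0.3], [0.1, 0.0], [-0.4, 0.7], [-0.3, 0.6], [-0.6, -0.0], [-1.4, -2.2], [-0.4, -0.6], [0.8, -2.3], [-0.9, -0.1], [-0.3, -0.1], [-0.3, -0.8], [0.7, -0.8], [-0.1, -0.1]]
blk scene [ 0.5204 -0.3376  0.0226]
blk side [ 0.521  -0.3409  0.0222]
blk None [ 0.5209 -0.3393  0.0207]
[[-0.9, 0.0], [-0.2, 0.5], [-0.9, -0.2], [-1.1, 1.1], [-0.8, -1.1], [-1.4, 0.4], [0.5, -0.2], [-0.5, -1.3], [0.5, 0.2], [0.5, -1.2]]
tray [0.5074 0.3327 0.2324] [[-1.0, -0.2], [0.2, -0.0], [0.2, 0.4], [-0.2, 0.6], [-0.5, -1.0], [0.1, -1.2]]
tray [0.5088 0.3327 0.3172] [[-1.4, 5.5], [-1.4, 0.1], [0.2, -4.8], [1.6, 1.1], [0.4, -1.7], [-5.8, -1.9]]
```

Run:
```python
from h import *
def ray(n,u,v,z):
    c=CI[n];K=np.array([[c['fx'],0,c['cx']],[0,c['fy'],c['cy']],[0,0,1.]])
    a=cv2.undistortPoints(np.array([[[u,v]]],float),K,c['dist'])[0,0]
    R=cv2.Rodrigues(c['rvec'])[0];o=-R.T@c['tvec'];d=R.T@np.array([a[0],a[1],1]);return o+d*(z-o[2])/d[2]
k=1/1.5625
print("torch base",ray("side",553*k,507*k,0),ray("scene",222*k,450*k,0))
print("torch top of grip", ray("side",572*k,412*k,.14),ray("scene",205*k,395*k,.14))
for p in([.66,-.37,0],[.66,-.37,.197]): print(proj("side",p)/k,proj("scene",p)/k)
c=bot.camera_info("wrist");R=cv2.Rodrigues(c['rvec'])[0];print("wristcam",-R.T@c['tvec'],R)
```

```text
torch base [ 0.68414638 -0.39273776  0.        ] [ 0.68699643 -0.38266584  0.        ]
torch top of grip [ 0.70207695 -0.36457024  0.14      ] [ 0.67104558 -0.37331312  0.14      ]
[[528.38896015 498.02096146]] [[226.5190899  434.02236266]]
[[551.09501421 386.858273  ]] [[196.43802441 367.07141344]]
wristcam [ 0.21889159 -0.59015233  0.37253343] [[ 0.23159772 -0.97281075 -0.00132179]
 [-0.92892731 -0.22155345  0.29666163]
 [-0.28888847 -0.06747831 -0.95498174]]
```

```bash
cat >> h.py <<'E'
from scipy.spatial.transform import Rotation as Ro
def delta(x,y,z,yaw):
    "print tool-frame mm shift and tool-y turn to TCP x,y,z, world yaw of tool"
    s=bot.observe(); R=Ro.from_euler('xyz',s['tool_rot'])
    d=R.inv().apply(np.array([x,y,z])-s['position'])*1000
    print("clock",round(s['clock'],2),"pos",s['position'].round(4),"rot",s['tool_rot'].round(4),"F",s['force'].round(2),"w",round(s['grip_width'],4))
    print("dx dy dz",d.round(1),"yaw",round(s['tool_rot'][2]-yaw,4))
BY=-np.pi/2+.021; EY=-np.pi/2+.212
E
python3 -c "
from h import *
delta(.581,-.338,.25,BY)"
```

```text
clock 0.15 pos [ 0.1447 -0.6078  0.2309] rot [-1.5709e+00  8.0000e-04 -1.3370e+00] F [-0.51  0.25 -0.49] w 0.0852
dx dy dz [-161.3  -19.   486.9] yaw 0.2128
```

```bash
python3 -m crank '[{"dx":-40,"dy":-19,"dz":120,"yaw":0.1},{"dx":-80,"dy":-19,"dz":240,"yaw":0.2},{"dx":-120,"dy":-19,"dz":360,"yaw":0.213},{"dx":-161,"dy":-19,"dz":487,"yaw":0.213},{"dx":-161,"dy":-19,"dz":487,"yaw":0.213},{"dx":-161,"dy":-19,"dz":487,"yaw":0.213},{"dx":-161,"dy":-19,"dz":487,"yaw":0.213},{"dx":-161,"dy":-19,"dz":487,"yaw":0.213},{"dx":-161,"dy":-19,"dz":487,"yaw":0.213},{"dx":-161,"dy":-19,"dz":487,"yaw":0.213},{"dx":-161,"dy":-19,"dz":487,"yaw":0.213},{"dx":-161,"dy":-19,"dz":487,"yaw":0.213}]'
python3 -m crank '[{"dx":0},{"dx":0},{"dx":0},{"dx":0},{"dx":0}]'
python3 - <<'E'
from h import *
delta(.581,-.338,.25,BY)
E
```

```text
clock 0.15 pos [ 0.1447 -0.6078  0.2309] rot [-1.5709e+00  8.0000e-04 -1.3370e+00] F [-0.51  0.25 -0.49] w 0.0852
dx dy dz [-161.3  -19.   486.9] yaw 0.2128$[0]: bad value
$[0]: bad value
```

```bash
python3 -m crank '[{"hand":0,"dx":-40,"dy":-19,"dz":120,"yaw":0.1},{"hand":0,"dx":-80,"dy":-19,"dz":240,"yaw":0.2},{"hand":0,"dx":-120,"dy":-19,"dz":360,"yaw":0.213},{"hand":0,"dx":-161,"dy":-19,"dz":487,"yaw":0.213},{"hand":0,"dx":-161,"dy":-19,"dz":487,"yaw":0.213},{"hand":0,"dx":-161,"dy":-19,"dz":487,"yaw":0.213},{"hand":0,"dx":-161,"dy":-19,"dz":487,"yaw":0.213},{"hand":0,"dx":-161,"dy":-19,"dz":487,"yaw":0.213},{"hand":0,"dx":-161,"dy":-19,"dz":487,"yaw":0.213},{"hand":0,"dx":-161,"dy":-19,"dz":487,"yaw":0.213},{"hand":0,"dx":-161,"dy":-19,"dz":487,"yaw":0.213},{"hand":0,"dx":-161,"dy":-19,"dz":487,"yaw":0.213}]'
python3 - <<'E'
from h import *
delta(.581,-.338,.25,BY)
E
```

```text
clock: 1.15
position: [0.5711, -0.3442, 0.2499]
tool_rot: [-1.571, 0.0, -1.55]
force: [-0.1, -0.8, 0.9]
grip_width: 0.0851
clock 1.15 pos [ 0.5711 -0.3442  0.2499] rot [-1.571e+00  1.000e-04 -1.550e+00] F [-0.11 -0.84  0.91] w 0.0851
dx dy dz [-6.  -0.1 10. ] yaw -0.0002
```

```bash
python3 -m crank '[{"hand":0,"dx":0,"dy":0,"dz":0,"yaw":0},{"hand":0,"dx":0,"dy":0,"dz":0,"yaw":0},{"hand":0,"dx":0,"dy":0,"dz":0,"yaw":0}]'
python3 - <<'E'
from h import *
delta(.581,-.338,.25,BY)
ci=bot.camera_info("wrist"); im=bot.grab_frame("wrist"); cv2.imwrite("pics/w1_raw.png",im[:,:,::-1]); cv2.imwrite("pics/w1.png",cv2.resize(im[:,:,::-1],(800,600),interpolation=cv2.INTER_CUBIC))
import pickle; pickle.dump(ci,open("w1.pkl","wb"))
E
```

```text
clock: 1.4
position: [0.5692, -0.3459, 0.2495]
tool_rot: [-1.572, -0.0, -1.55]
force: [-0.2, -1.0, 0.7]
grip_width: 0.0855
clock 1.4 pos [ 0.5692 -0.3459  0.2495] rot [-1.5718e+00 -1.0000e-04 -1.5501e+00] F [-0.21 -1.02  0.68] w 0.0855
dx dy dz [-7.7 -0.5 11.9] yaw -0.0003
```

View pics/w1.png

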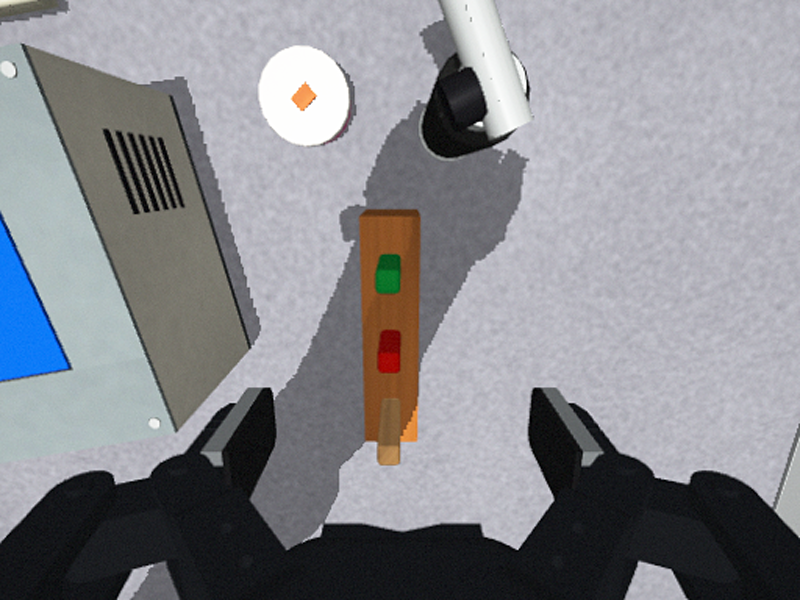

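Run:
```python
import cv2
s=cv2.imread("pics/w1_raw.png")
x0,y0,w,h,k=222,130,60,100,6
c=cv2.resize(s[y0:y0+h,x0:x0+w],(w*k,h*k),interpolation=cv2.INTER_NEAREST)
for i in range(0,w,10):
    cv2.line(c,(i*k,0),(i*k,8),(0,0,255),1);cv2.putText(c,str(x0+i),(i*k,20),0,.4,(0,0,255),1)
for i in range(0,h,10):
    cv2.line(c,(0,i*k),(8,i*k),(0,0,255),1);cv2.putText(c,str(y0+i),(8,i*k+4),0,.4,(0,0,255),1)
cv2.imwrite("pics/w1_c.png",c)
```

```text
(no output)
```

View pics/w1_c.png

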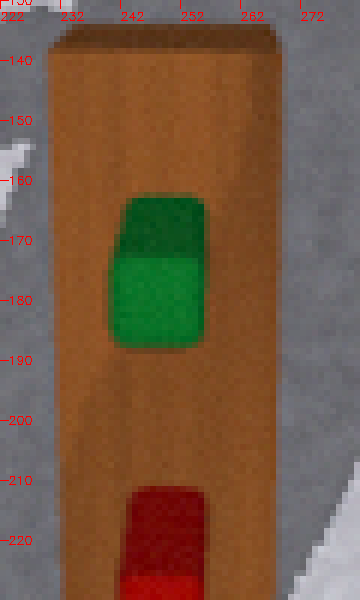

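Run:
```python
from h import *
import pickle
ci=pickle.load(open("w1.pkl","rb")); W="wrist"
# image left = +y world
o=[(W,230.2,139,95,22.5,68),(W,268.8,139,95,-22.5,68),(W,248,180.3,60,0,128),(W,240,173,68,8,128),(W,255.7,173,68,-8,128),(W,240,188,52,8,128),(W,255.7,188,52,-8,128)]
x,r=fit(o,[.52,-.34,.02],ci);print(x.round(4),r.tolist());p=w(x,[[.06,0,0]]);print(p)
delta(p[0,0],p[0,1],.092,-np.pi/2+x[2])
```

```text
[ 0.5212 -0.3375  0.0145] [[-0.5, -0.8], [0.4, -0.5], [-0.1, 0.5], [-0.4, -0.4], [0.5, -0.2], [-0.2, 0.7], [0.4, 0.8]]
[[ 0.58115057 -0.33667872  0.        ]]
clock 1.45 pos [ 0.5687 -0.3466  0.2498] rot [-1.5717e+00 -3.0000e-04 -1.5512e+00] F [ 0.4  -0.55  0.75] w 0.0853
dx dy dz [ -9.7 157.8  12.7] yaw 0.0051
```

```bash
python3 -m crank '[{"hand":0,"dx":-10,"dy":30,"dz":13,"yaw":0},{"hand":0,"dx":-10,"dy":60,"dz":13,"yaw":0},{"hand":0,"dx":-10,"dy":90,"dz":13,"yaw":0},{"hand":0,"dx":-10,"dy":100,"dz":13,"yaw":0},{"hand":0,"dx":-10,"dy":100,"dz":13,"yaw":0},{"hand":0,"dx":-10,"dy":100,"dz":13,"yaw":0}]'
python3 - <<'E'
from h import *
delta(.5812,-.337,.092,-1.553)
E
```

```text
clock: 1.95
position: [0.5822, -0.3365, 0.151]
tool_rot: [-1.57, -0.0, -1.551]
force: [-0.1, 0.4, 1.3]
grip_width: 0.0857
clock 1.95 pos [ 0.5822 -0.3365  0.151 ] rot [-1.5705e+00 -5.0000e-04 -1.5514e+00] F [-0.1   0.36  1.27] w 0.0857
dx dy dz [ 0.5 59.  -1. ] yaw 0.0016
```

Good alignment, so I descend and close at moderate force.

```bash
python3 -m crank '[{"hand":0,"dx":0,"dy":25,"dz":-1,"yaw":0},{"hand":0,"dx":0,"dy":50,"dz":-1,"yaw":0},{"hand":0,"dx":0,"dy":59,"dz":-1,"yaw":0},{"hand":0,"dx":0,"dy":59,"dz":-1,"yaw":0},{"hand":0.5,"dx":0,"dy":59,"dz":-1,"yaw":0},{"hand":0.9,"dx":0,"dy":59,"dz":-1,"yaw":0},{"hand":1,"dx":0,"dy":59,"dz":-1,"yaw":0},{"hand":1,"dx":0,"dy":59,"dz":-1,"yaw":0},{"hand":1,"dx":0,"dy":59,"dz":-1,"yaw":0},{"hand":1,"dx":0,"dy":59,"dz":-1,"yaw":0}]' 60
python3 -m crank '[{"hand":1,"dx":0,"dy":0,"dz":0,"yaw":0},{"hand":1,"dx":0,"dy":0,"dz":0,"yaw":0}]'
python3 - <<'E'
from h import *
delta(.5812,-.337,.092,-1.553)
im=bot.grab_frame("wrist"); cv2.imwrite("pics/w2.png",cv2.resize(im[:,:,::-1],(800,600),interpolation=cv2.INTER_CUBIC))
E
```

```text
clock: 2.78
position: [0.5816, -0.3355, 0.0914]
tool_rot: [-1.57, -0.0, -1.55]
force: [-0.7, -1.0, 1.6]
grip_width: 0.0153
clock: 2.95
position: [0.5817, -0.3356, 0.0914]
tool_rot: [-1.57, -0.0, -1.55]
force: [-0.8, -0.1, 6.1]
grip_width: 0.0151
clock 2.95 pos [ 0.5817 -0.3356  0.0914] rot [-1.5703e+00 -3.0000e-04 -1.5501e+00] F [-0.8  -0.08  6.07] w 0.0151
dx dy dz [ 1.4 -0.6 -0.5] yaw 0.0029
```

View pics/w2.png

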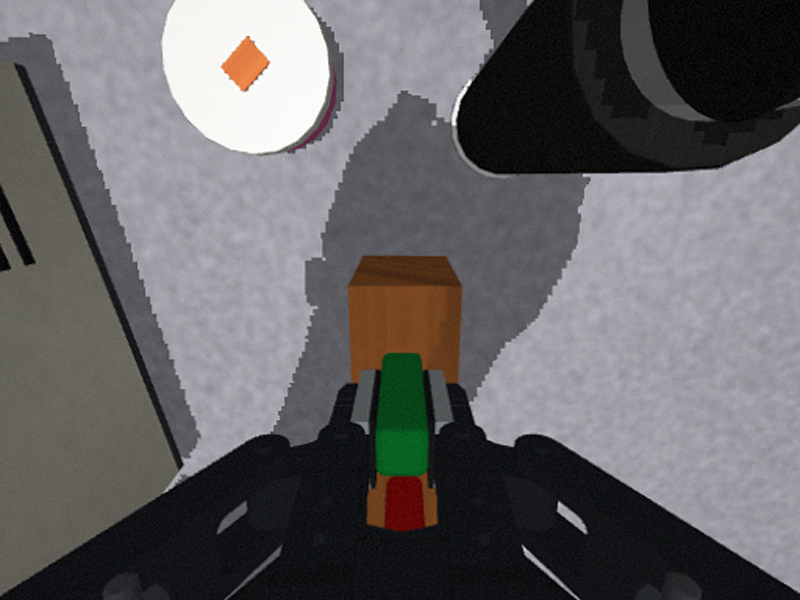

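```bash
python3 -m crank '[{"hand":1,"dx":0,"dy":-15,"dz":0,"yaw":0},{"hand":1,"dx":0,"dy":-40,"dz":0,"yaw":0},{"hand":1,"dx":0,"dy":-70,"dz":0,"yaw":0},{"hand":1,"dx":0,"dy":-105,"dz":0,"yaw":0},{"hand":1,"dx":0,"dy":-140,"dz":0,"yaw":0},{"hand":1,"dx":0,"dy":-175,"dz":0,"yaw":0},{"hand":1,"dx":0,"dy":-200,"dz":0,"yaw":0},{"hand":1,"dx":0,"dy":-208,"dz":0,"yaw":0},{"hand":1,"dx":0,"dy":-208,"dz":0,"yaw":0},{"hand":1,"dx":0,"dy":-208,"dz":0,"yaw":0}]'
python3 - <<'E'
from h import *
delta(.555,-.05,.30,EY)
E
```

```text
clock: 3.83
position: [0.5812, -0.3353, 0.2981]
tool_rot: [-1.572, 0.0, -1.55]
force: [-0.8, 0.4, -1.4]
grip_width: 0.0149
clock 3.83 pos [ 0.5812 -0.3353  0.2981] rot [-1.5715e+00  4.0000e-04 -1.5500e+00] F [-0.82  0.44 -1.36] w 0.0149
dx dy dz [-285.8   -1.8  -20.3] yaw -0.1912
```

```bash
python3 -m crank '[{"hand":1,"dx":-35,"dy":-2,"dz":-5,"yaw":-0.05},{"hand":1,"dx":-70,"dy":-2,"dz":-10,"yaw":-0.1},{"hand":1,"dx":-105,"dy":-2,"dz":-15,"yaw":-0.15},{"hand":1,"dx":-140,"dy":-2,"dz":-20,"yaw":-0.191},{"hand":1,"dx":-175,"dy":-2,"dz":-25,"yaw":-0.191},{"hand":1,"dx":-210,"dy":-2,"dz":-30,"yaw":-0.191},{"hand":1,"dx":-245,"dy":-2,"dz":-35,"yaw":-0.191},{"hand":1,"dx":-280,"dy":-2,"dz":-40,"yaw":-0.191},{"hand":1,"dx":-305,"dy":-2,"dz":-45,"yaw":-0.191},{"hand":1,"dx":-318,"dy":-2,"dz":-45,"yaw":-0.191},{"hand":1,"dx":-318,"dy":-2,"dz":-45,"yaw":-0.191},{"hand":1,"dx":-318,"dy":-2,"dz":-45,"yaw":-0.191}]'
python3 - <<'E'
from h import *
delta(.5306,-.017,.245,EY)
E
```

```text
clock: 4.83
position: [0.5294, -0.0183, 0.2996]
tool_rot: [-1.573, 0.0, -1.358]
force: [-0.1, 0.5, -1.3]
grip_width: 0.0151
clock 4.83 pos [ 0.5294 -0.0183  0.2996] rot [-1.5729e+00  4.0000e-04 -1.3578e+00] F [-0.13  0.54 -1.25] w 0.0151
dx dy dz [-0.9 54.6  1.6] yaw 0.001
```

Tip at about 0.166 after descending to 0.25; no contact expected there.

```bash
python3 -m crank '[{"hand":1,"dx":-1,"dy":20,"dz":1,"yaw":0},{"hand":1,"dx":-1,"dy":40,"dz":1,"yaw":0},{"hand":1,"dx":-1,"dy":50,"dz":1,"yaw":0},{"hand":1,"dx":-1,"dy":50,"dz":1,"yaw":0},{"hand":1,"dx":-1,"dy":50,"dz":1,"yaw":0},{"hand":1,"dx":-1,"dy":50,"dz":1,"yaw":0}]'
python3 - <<'E'
from h import *
import pickle
delta(.5306,-.017,.25,EY)
ci=bot.camera_info("wrist"); im=bot.grab_frame("wrist")
pickle.dump(ci,open("w3.pkl","wb"));cv2.imwrite("pics/w3_raw.png",im[:,:,::-1])
cv2.imwrite("pics/w3.png",cv2.resize(im[:,:,::-1],(800,600),interpolation=cv2.INTER_CUBIC))
im=im[:,:,::-1]
x0,y0,W,H,k=190,170,130,100,6
c=cv2.resize(im[y0:y0+H,x0:x0+W],(W*k,H*k),interpolation=cv2.INTER_CUBIC)
for i in range(0,W,10):
    cv2.line(c,(i*k,0),(i*k,8),(0,0,255),1);cv2.putText(c,str(x0+i),(i*k,20),0,.4,(0,0,255),1)
for i in range(0,H,10):
    cv2.line(c,(0,i*k),(8,i*k),(0,0,255),1);cv2.putText(c,str(y0+i),(8,i*k+4),0,.4,(0,0,255),1)
cv2.imwrite("pics/w3_c.png",c)
E
```

```text
clock: 5.33
position: [0.531, -0.0177, 0.2517]
tool_rot: [-1.57, -0.0, -1.36]
force: [0.7, -0.3, -0.1]
grip_width: 0.0152
clock 5.33 pos [ 0.531  -0.0177  0.2517] rot [-1.5702e+00 -1.0000e-04 -1.3597e+00] F [ 0.66 -0.25 -0.07] w 0.0152
dx dy dz [-0.8  1.7 -0.3] yaw -0.0009
```

View pics/w3.png

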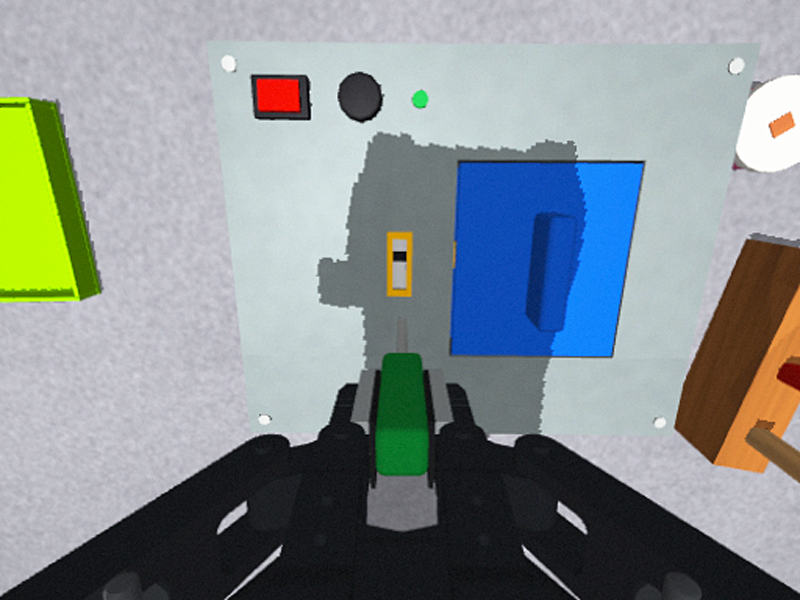

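View pics/w3_c.png

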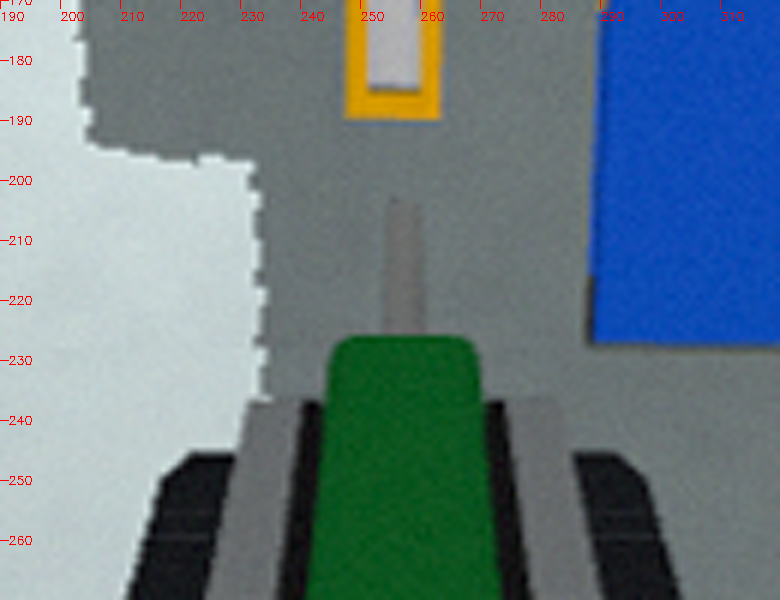

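Run:
```python
import cv2
im=cv2.imread("pics/w3_raw.png")
x0,y0,W,H,k=236,142,40,70,8
c=cv2.resize(im[y0:y0+H,x0:x0+W],(W*k,H*k),interpolation=cv2.INTER_NEAREST)
for i in range(0,W,5):
    cv2.line(c,(i*k,0),(i*k,8),(0,0,255),1);
    if i%10==0: cv2.putText(c,str(x0+i),(i*k,20),0,.4,(0,0,255),1)
for i in range(0,H,5):
    cv2.line(c,(0,i*k),(8,i*k),(0,0,255),1);cv2.putText(c,str(y0+i),(8,i*k+4),0,.4,(0,0,255),1)
cv2.imwrite("pics/w3_d.png",c)
```

```text
(no output)
```

View pics/w3_d.png

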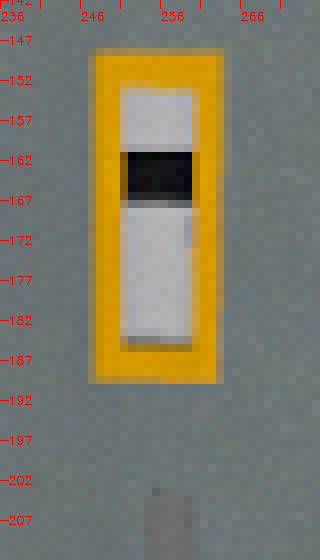

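Run:
```python
from h import *
import pickle
ci=pickle.load(open("w3.pkl","rb")); W="w"; q=1/1.5625
ex=[(W,457*q,161*q,55,8,150),(W,645*q,161*q,55,-88,150),(W,613*q,357*q,-55,-88,150),(W,451*q,356*q,-55,8,150),
(W,208*q,41*q,110,135,150),(W,761*q,41*q,110,-135,150)]
sl=[(W,251,153,14.5,44,150),(W,260,153,14.5,36,150),(W,251,185.5,-14.5,44,150),(W,260,185.5,-14.5,36,150)]
for o in(ex,sl,ex+sl):
    x,r=fit(o,[.5635,-.05,.2],ci); print(x.round(4),r.tolist(),"slot",w(x,[[0,.04,.15]])[0].round(4))
    p=x
# window: x that projects to rows
for xx in np.arange(-9,10,1.5):
    print(xx,proj(W,w(p,[[xx/1000,.04,.138]]),ci).round(1).tolist(),end=' ')
s=bot.observe();R=Ro.from_euler('xyz',s['tool_rot'])
for dz in(0,-.0006,.0025): 
  t=s['position']+R.apply([0,.0834,dz]);print("\ntip",t.round(4),proj(W,t,ci).round(1))
```

```text
[ 0.5658 -0.05    0.2071] [[2.2, 1.0], [-1.1, 0.9], [-0.8, -0.9], [0.8, -0.8], [-1.8, -0.0], [1.1, -0.1]] slot [ 0.5576 -0.0108  0.15  ]
[ 0.5659 -0.0497  0.2097] [[-0.1, 0.1], [0.1, 0.1], [0.1, -0.1], [-0.1, -0.1]] slot [ 0.5575 -0.0106  0.15  ]
[ 0.5658 -0.0498  0.2071] [[2.0, 1.0], [-1.3, 0.9], [-0.9, -1.0], [0.6, -0.8], [-2.0, -0.1], [0.9, -0.1], [0.0, 0.1], [0.2, 0.1], [0.1, -0.1], [-0.0, -0.1]] slot [ 0.5576 -0.0107  0.15  ]
-9.0 [[255.6, 176.5]] -7.5 [[255.6, 174.9]] -6.0 [[255.6, 173.3]] -4.5 [[255.6, 171.8]] -3.0 [[255.6, 170.2]] -1.5 [[255.6, 168.6]] 0.0 [[255.6, 167.0]] 1.5 [[255.6, 165.4]] 3.0 [[255.7, 163.8]] 4.5 [[255.7, 162.2]] 6.0 [[255.7, 160.5]] 7.5 [[255.7, 158.9]] 9.0 [[255.7, 157.3]] 
tip [ 0.5312 -0.0176  0.1684] [[256.9 205.2]]

tip [ 0.5306 -0.0177  0.1684] [[256.9 205.9]]

tip [ 0.5337 -0.017   0.1684] [[256.9 202.5]]
```

The wrist picture shows the slot at raw px cols 251–260, rows 153–185.5. The dark window in the plate is visible at rows 161–168, so it is centred near slot x = +2.5 mm. The pin tip at (257,203) matches its predicted position.

Run:
```python
from h import *
delta(.5602,-.0102,.238,-np.pi/2+.208)
```

```text
clock 5.38 pos [ 0.5311 -0.0176  0.2518] rot [-1.5696e+00 -2.0000e-04 -1.3595e+00] F [-0.61 -0.28 -0.6 ] w 0.0153
dx dy dz [-1.1 13.9 30. ] yaw 0.0033
```

```bash
python3 -m crank '[{"hand":1,"dx":-1,"dy":0,"dz":15,"yaw":0.003},{"hand":1,"dx":-1,"dy":0,"dz":30,"yaw":0.003},{"hand":1,"dx":-1,"dy":5,"dz":30,"yaw":0.003},{"hand":1,"dx":-1,"dy":10,"dz":30,"yaw":0.003},{"hand":1,"dx":-1,"dy":12,"dz":30,"yaw":0.003},{"hand":1,"dx":-1,"dy":12,"dz":30,"yaw":0.003},{"hand":1,"dx":-1,"dy":12,"dz":30,"yaw":0.003},{"hand":1,"dx":-1,"dy":12,"dz":30,"yaw":0.003}]'
cat > look.py <<'E'
import sys
from h import *
import pickle
n=sys.argv[1];x0,y0,W,H,k=map(int,sys.argv[2:7])
ci=bot.camera_info("wrist"); im=bot.grab_frame("wrist")[:,:,::-1]
pickle.dump(ci,open(n+".pkl","wb"));cv2.imwrite(f"pics/{n}_raw.png",im)
c=cv2.resize(im[y0:y0+H,x0:x0+W],(W*k,H*k),interpolation=cv2.INTER_CUBIC)
for i in range(0,W,10):
    cv2.line(c,(i*k,0),(i*k,8),(0,0,255),1);cv2.putText(c,str(x0+i),(i*k,20),0,.4,(0,0,255),1)
for i in range(0,H,10):
    cv2.line(c,(0,i*k),(8,i*k),(0,0,255),1);cv2.putText(c,str(y0+i),(8,i*k+4),0,.4,(0,0,255),1)
cv2.imwrite(f"pics/{n}_c.png",c)
E
python3 look.py w4 220 160 80 75 8
python3 -c "
from h import *
delta(.5602,-.0102,.238,-np.pi/2+.208)"
```

```text
clock: 6.05
position: [0.5596, -0.0101, 0.2393]
tool_rot: [-1.57, -0.0, -1.362]
force: [-1.0, 0.5, 1.1]
grip_width: 0.0149
clock 6.1 pos [ 0.5597 -0.0101  0.2394] rot [-1.5704e+00 -2.0000e-04 -1.3621e+00] F [-0.3   0.48 -0.29] w 0.0152
dx dy dz [0.2 1.4 0.5] yaw 0.0007
```

View pics/w4_c.png

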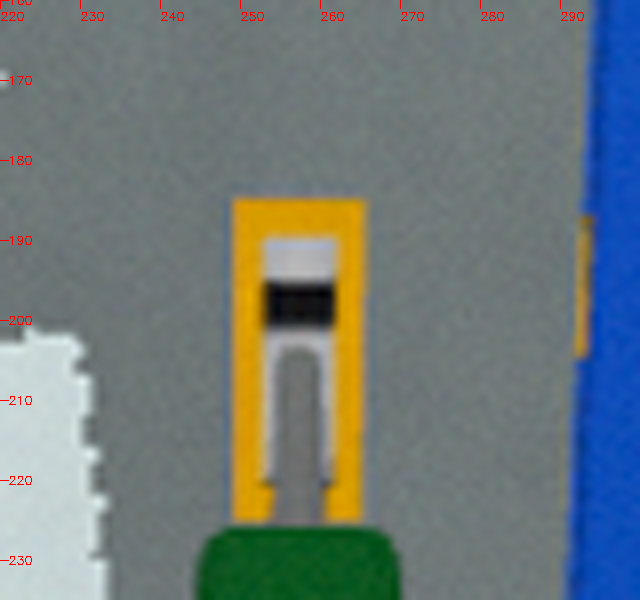

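Run:
```python
from h import *
import pickle
ci=pickle.load(open("w4.pkl","rb"));W="w"
sl=[(W,252.8,189.6,14.5,44,150),(W,261.2,189.6,14.5,36,150),(W,252.8,220.8,-14.5,44,150),(W,261.2,220.8,-14.5,36,150)]
x,r=fit(sl,[.5635,-.05,.2],ci);print(x.round(4),r.tolist())
sl=w(x,[[0,.04,.15]])[0];print("slot",sl.round(4))
for a in np.arange(-1,8,1.):print(a,proj(W,w(x,[[a/1000,.04,.138]]),ci).round(1)[0],end=' ')
s=bot.observe();R=Ro.from_euler('xyz',s['tool_rot'])
for dz in(0,.0025):
  t=s['position']+R.apply([0,.0834,dz]);print("\ntip",t.round(4),proj(W,t,ci).round(1))
c,n=np.cos(x[2]),np.sin(x[2]);d=s['position']-sl;print("tip in slot frame",(c*d[0]+n*d[1])*1000,(-n*d[0]+c*d[1])*1000)
```

```text
[ 0.5659 -0.0496  0.2087] [[-0.4, -0.1], [0.4, -0.1], [-0.3, 0.1], [0.3, 0.1]]
slot [ 0.5576 -0.0105  0.15  ]
-1.0 [257.  202.3] 0.0 [257.  201.3] 1.0 [257.  200.2] 2.0 [257.  199.2] 3.0 [257.  198.2] 4.0 [257.  197.1] 5.0 [257.  196.1] 6.0 [257. 195.] 7.0 [257. 194.] 
tip [ 0.5598 -0.0101  0.156 ] [[257.1 205.3]]

tip [ 0.5622 -0.0096  0.156 ] [[257.1 202.5]]
tip in slot frame 2.1767011199123703 -0.04716927906244953
```

```bash
python3 -m crank '[{"hand":1,"dx":0,"dy":2,"dz":0.7,"yaw":0},{"hand":1,"dx":0,"dy":4,"dz":0.7,"yaw":0},{"hand":1,"dx":0,"dy":6,"dz":0.7,"yaw":0},{"hand":1,"dx":0,"dy":7,"dz":0.7,"yaw":0},{"hand":1,"dx":0,"dy":8,"dz":0.7,"yaw":0},{"hand":1,"dx":0,"dy":8,"dz":0.7,"yaw":0}]'
python3 -m crank '[{"hand":1,"dx":0,"dy":1,"dz":0,"yaw":0},{"hand":1,"dx":0,"dy":2,"dz":0,"yaw":0},{"hand":1,"dx":0,"dy":3,"dz":0,"yaw":0},{"hand":1,"dx":0,"dy":4,"dz":0,"yaw":0},{"hand":1,"dx":0,"dy":5,"dz":0,"yaw":0},{"hand":1,"dx":0,"dy":5,"dz":0,"yaw":0}]'
```

```text
clock: 6.6
position: [0.5603, -0.0098, 0.2307]
tool_rot: [-1.571, 0.0, -1.362]
force: [0.5, -1.3, -0.3]
grip_width: 0.0154
clock: 7.1
position: [0.5604, -0.0099, 0.2258]
tool_rot: [-1.571, 0.0, -1.362]
force: [0.3, 1.0, -0.2]
grip_width: 0.0152
```

```bash
python3 -m crank '[{"hand":1,"dx":0,"dy":1,"dz":0,"yaw":0},{"hand":1,"dx":0,"dy":2,"dz":0,"yaw":0},{"hand":1,"dx":0,"dy":3,"dz":0,"yaw":0},{"hand":1,"dx":0,"dy":4,"dz":0,"yaw":0},{"hand":1,"dx":0,"dy":4.5,"dz":0,"yaw":0},{"hand":1,"dx":0,"dy":4.5,"dz":0,"yaw":0}]'
python3 -m crank '[{"hand":1,"dx":0,"dy":0.5,"dz":0,"yaw":0},{"hand":1,"dx":0,"dy":1,"dz":0,"yaw":0},{"hand":1,"dx":0,"dy":1,"dz":0,"yaw":0}]'
```

```text
clock: 7.6
position: [0.5604, -0.0099, 0.2214]
tool_rot: [-1.571, 0.0, -1.362]
force: [0.2, -0.2, -0.1]
grip_width: 0.0151
clock: 7.85
position: [0.5604, -0.0098, 0.2204]
tool_rot: [-1.571, 0.0, -1.362]
force: [-0.2, 0.1, -1.1]
grip_width: 0.0152
```

```bash
python3 -m crank '[{"hand":1,"dx":0,"dy":0.5,"dz":0,"yaw":0},{"hand":1,"dx":0,"dy":1,"dz":0,"yaw":0},{"hand":1,"dx":0,"dy":1,"dz":0,"yaw":0}]'
python3 -m crank '[{"hand":1,"dx":0,"dy":0.5,"dz":0,"yaw":0},{"hand":1,"dx":0,"dy":1,"dz":0,"yaw":0},{"hand":1,"dx":0,"dy":1,"dz":0,"yaw":0}]'
python3 -c "
from h import *
delta(.5602,-.0102,.238,-np.pi/2+.208)"
```

```text
clock: 8.1
position: [0.5604, -0.0098, 0.2194]
tool_rot: [-1.571, 0.0, -1.362]
force: [-0.3, -0.1, 0.0]
grip_width: 0.0151
clock: 8.35
position: [0.5604, -0.0098, 0.2184]
tool_rot: [-1.571, 0.0, -1.362]
force: [0.2, -0.6, -1.1]
grip_width: 0.0153
clock 8.35 pos [ 0.5604 -0.0098  0.2184] rot [-1.5709  0.     -1.3621] F [ 0.21 -0.64 -1.08] w 0.0153
dx dy dz [  0.3 -19.6  -0.3] yaw 0.0007
```

```bash
python3 -m crank '[{"hand":1,"dx":0,"dy":1,"dz":0,"yaw":0},{"hand":1,"dx":0,"dy":2,"dz":0,"yaw":0},{"hand":1,"dx":0,"dy":3,"dz":0,"yaw":0},{"hand":1,"dx":0,"dy":3,"dz":0,"yaw":0}]'
python3 -m crank '[{"hand":1,"dx":0,"dy":1,"dz":0,"yaw":0},{"hand":1,"dx":0,"dy":2,"dz":0,"yaw":0},{"hand":1,"dx":0,"dy":3,"dz":0,"yaw":0},{"hand":1,"dx":0,"dy":4,"dz":0,"yaw":0},{"hand":1,"dx":0,"dy":5,"dz":0,"yaw":0},{"hand":1,"dx":0,"dy":5,"dz":0,"yaw":0}]'
python3 -m crank '[{"hand":1,"dx":0,"dy":0.5,"dz":0,"yaw":0},{"hand":1,"dx":0,"dy":1,"dz":0,"yaw":0},{"hand":1,"dx":0,"dy":1.5,"dz":0,"yaw":0},{"hand":1,"dx":0,"dy":2,"dz":0,"yaw":0},{"hand":1,"dx":0,"dy":2,"dz":0,"yaw":0}]'
```

```text
clock: 8.68
position: [0.5604, -0.0098, 0.2152]
tool_rot: [-1.571, 0.0, -1.362]
force: [-0.7, -0.2, -0.8]
grip_width: 0.0148
clock: 9.18
position: [0.5603, -0.0098, 0.2102]
tool_rot: [-1.571, 0.0, -1.362]
force: [1.0, -0.1, -0.4]
grip_width: 0.0152
clock: 9.6
position: [0.5604, -0.0098, 0.2084]
tool_rot: [-1.571, 0.0, -1.362]
force: [0.1, -0.0, -0.4]
grip_width: 0.0155
```

Through the window. Continuing 1 mm at a time to find the shoe.

```bash
for i in 1; do python3 -m crank '[{"hand":1,"dx":0,"dy":1,"dz":0,"yaw":0},{"hand":1,"dx":0,"dy":2,"dz":0,"yaw":0},{"hand":1,"dx":0,"dy":2,"dz":0,"yaw":0}]'; done
python3 -m crank '[{"hand":1,"dx":0,"dy":1,"dz":0,"yaw":0},{"hand":1,"dx":0,"dy":2,"dz":0,"yaw":0},{"hand":1,"dx":0,"dy":2,"dz":0,"yaw":0}]'
python3 -m crank '[{"hand":1,"dx":0,"dy":1,"dz":0,"yaw":0},{"hand":1,"dx":0,"dy":2,"dz":0,"yaw":0},{"hand":1,"dx":0,"dy":2,"dz":0,"yaw":0}]'
```

```text
clock: 9.85
position: [0.5606, -0.0097, 0.2066]
tool_rot: [-1.57, 0.0, -1.362]
force: [-0.2, 1.5, 4.6]
grip_width: 0.015
clock: 10.1
position: [0.5605, -0.0092, 0.2047]
tool_rot: [-1.57, 0.001, -1.362]
force: [-0.6, 3.6, 5.2]
grip_width: 0.0149
clock: 10.35
position: [0.5605, -0.0088, 0.2027]
tool_rot: [-1.57, 0.001, -1.361]
force: [-1.6, 4.6, 6.9]
grip_width: 0.0153
```

```bash
python3 -m crank '[{"hand":1,"dx":0,"dy":0.5,"dz":0,"yaw":0},{"hand":1,"dx":0,"dy":1,"dz":0,"yaw":0},{"hand":1,"dx":0,"dy":1,"dz":0,"yaw":0}]'
python3 -m crank '[{"hand":1,"dx":0,"dy":0.5,"dz":0,"yaw":0},{"hand":1,"dx":0,"dy":1,"dz":0,"yaw":0},{"hand":1,"dx":0,"dy":1,"dz":0,"yaw":0}]'
python3 look.py w5 160 100 200 150 4
python3 -c "
from h import *
s=bot.observe();print(s['force'],s['moment'],s['position'])"
```

```text
clock: 10.6
position: [0.5605, -0.0087, 0.2018]
tool_rot: [-1.57, 0.001, -1.361]
force: [-1.9, 5.0, 5.5]
grip_width: 0.0151
clock: 10.85
position: [0.5605, -0.0086, 0.2009]
tool_rot: [-1.57, 0.001, -1.361]
force: [-2.8, 5.1, 7.8]
grip_width: 0.0151
[-3.08135004  6.47948611  8.01426608] [1.85152537 0.75215891 0.00755383] [ 0.56053681 -0.0086097   0.20089116]
```

View pics/w5_c.png

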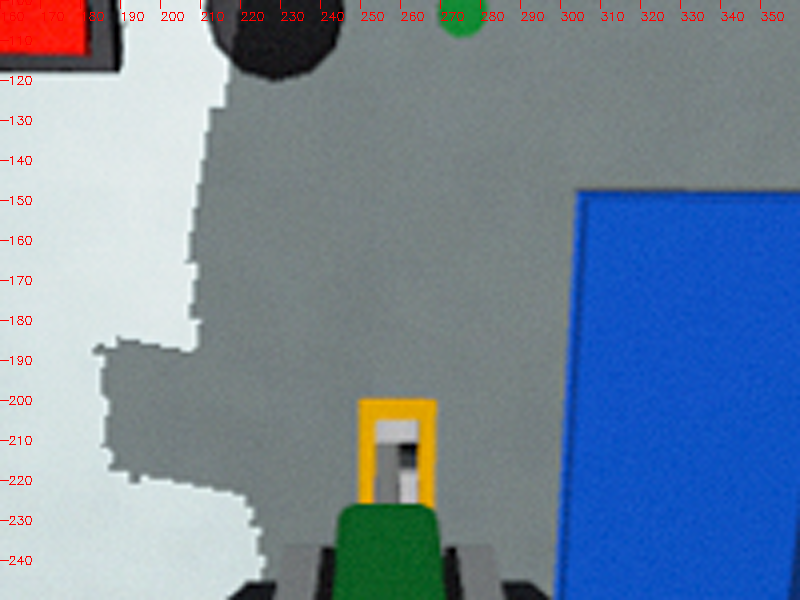

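```bash
python3 -m crank '[{"hand":1,"dx":0.3,"dy":0.5,"dz":0,"yaw":0},{"hand":1,"dx":0.3,"dy":1,"dz":0,"yaw":0},{"hand":1,"dx":0.3,"dy":1,"dz":0,"yaw":0}]'
python3 -m crank '[{"hand":1,"dx":0.2,"dy":0.5,"dz":0,"yaw":0},{"hand":1,"dx":0.2,"dy":1,"dz":0,"yaw":0},{"hand":1,"dx":0.2,"dy":1,"dz":0,"yaw":0}]'
python3 look.py w6 160 100 200 150 4
python3 -c "
from h import *
s=bot.observe();print(s['force'],s['moment'],s['position'])"
```

```text
clock: 11.15
position: [0.5606, -0.0087, 0.1999]
tool_rot: [-1.57, 0.002, -1.361]
force: [-2.5, 7.1, 8.4]
grip_width: 0.0153
clock: 11.4
position: [0.5606, -0.0088, 0.1989]
tool_rot: [-1.57, 0.002, -1.361]
force: [-1.9, 7.3, 7.6]
grip_width: 0.0153
[-2.55979489  6.47813473  7.44244326] [ 2.08301387  0.75005222 -0.00349769] [ 0.560646   -0.00890987  0.1988849 ]
```

View pics/w6_c.png

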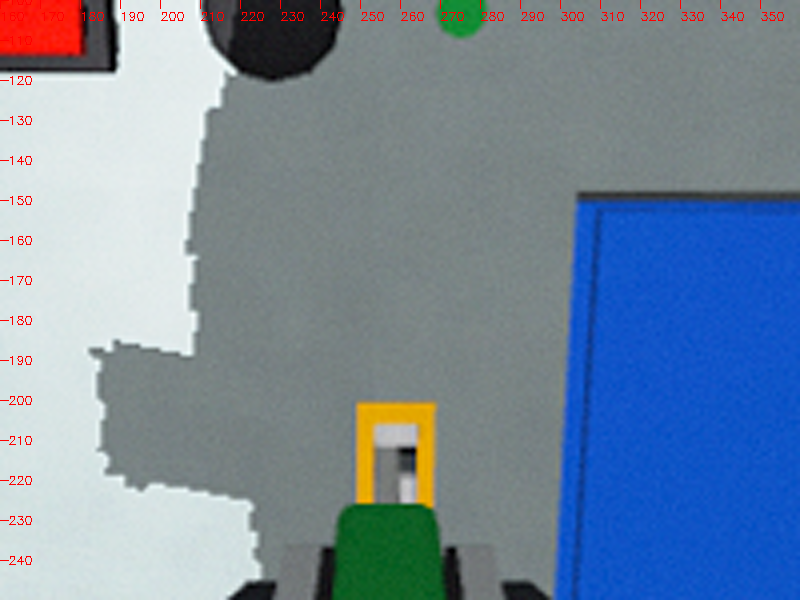

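```bash
python3 -m crank '[{"hand":1,"dx":0,"dy":0,"dz":0,"yaw":0},{"hand":1,"dx":0,"dy":0,"dz":0,"yaw":0}]'
python3 - <<'E'
from h import *
im=bot.grab_frame("side")[:,:,::-1][130:270,170:330]; cv2.imwrite("pics/d7.png",cv2.resize(im,None,fx=5,fy=4.2,interpolation=cv2.INTER_CUBIC))
E
```

```text
clock: 11.62
position: [0.5607, -0.0089, 0.1989]
tool_rot: [-1.57, 0.002, -1.361]
force: [-2.2, 7.4, 8.5]
grip_width: 0.015
```

View pics/d7.png

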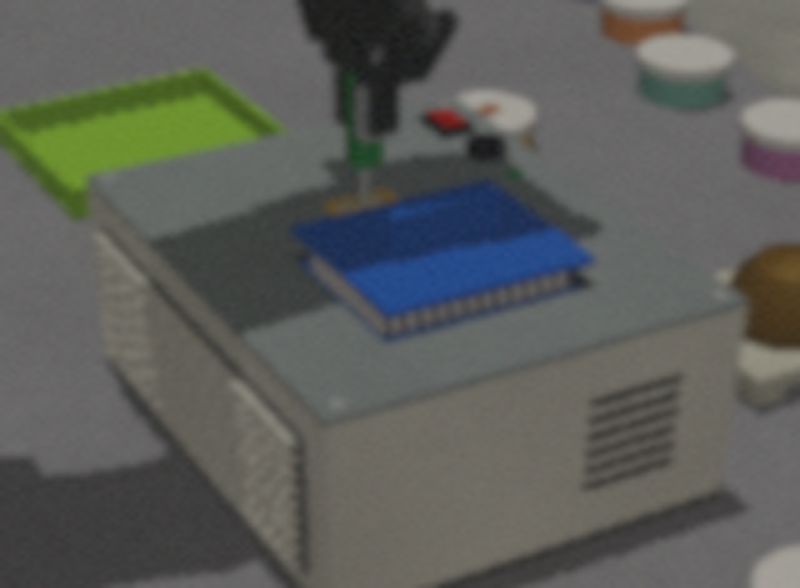

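Cassette sprung up with the pin still in. Withdrawing the pin gently.

```bash
python3 -m crank '[{"hand":1,"dx":0,"dy":-2,"dz":0,"yaw":0},{"hand":1,"dx":0,"dy":-4,"dz":0,"yaw":0},{"hand":1,"dx":0,"dy":-6,"dz":0,"yaw":0},{"hand":1,"dx":0,"dy":-9,"dz":0,"yaw":0},{"hand":1,"dx":0,"dy":-12,"dz":0,"yaw":0},{"hand":1,"dx":0,"dy":-12,"dz":0,"yaw":0}]'
python3 -m crank '[{"hand":1,"dx":0,"dy":-5,"dz":0,"yaw":0},{"hand":1,"dx":0,"dy":-10,"dz":0,"yaw":0},{"hand":1,"dx":0,"dy":-15,"dz":0,"yaw":0},{"hand":1,"dx":0,"dy":-25,"dz":0,"yaw":0},{"hand":1,"dx":0,"dy":-35,"dz":0,"yaw":0},{"hand":1,"dx":0,"dy":-35,"dz":0,"yaw":0},{"hand":1,"dx":0,"dy":-35,"dz":0,"yaw":0}]'
python3 look.py w8 195 160 130 100 6
python3 -c "
from h import *
s=bot.observe();print(s['force'],s['moment'],s['position'],s['tool_rot'])"
```

```text
clock: 12.17
position: [0.5607, -0.0104, 0.2109]
tool_rot: [-1.57, -0.0, -1.362]
force: [0.8, 0.6, 0.2]
grip_width: 0.015
clock: 12.75
position: [0.5608, -0.0103, 0.2463]
tool_rot: [-1.569, -0.0, -1.362]
force: [-0.2, -0.4, 0.0]
grip_width: 0.0154
[-0.90425213  0.10598595 -1.00961475] [ 8.74822555e-05  8.76909256e-02 -2.66623129e-02] [ 0.5605742  -0.01038059  0.24568004] [-1.57037435e+00 -1.16396343e-04 -1.36212344e+00]
```

View pics/w8_c.png

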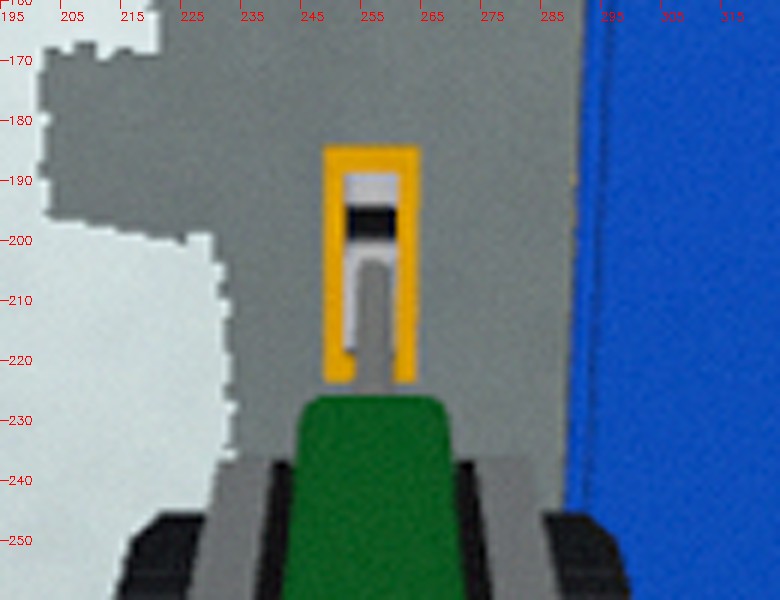

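Pin unchanged in the grip (tip at (257,203), as before). Returning it to its hole.

```bash
python3 -m crank '[{"hand":1,"dx":0,"dy":-25,"dz":0,"yaw":0},{"hand":1,"dx":0,"dy":-55,"dz":0,"yaw":0},{"hand":1,"dx":0,"dy":-55,"dz":0,"yaw":0},{"hand":1,"dx":0,"dy":-55,"dz":0,"yaw":0}]'
python3 -c "
from h import *
delta(.5817,-.3356,.30,-1.550)"
```

```text
clock: 13.13
position: [0.561, -0.0103, 0.3013]
tool_rot: [-1.569, -0.0, -1.362]
force: [0.2, -0.4, -1.1]
grip_width: 0.0152
clock 13.13 pos [ 0.561  -0.0103  0.3013] rot [-1.5688e+00 -4.0000e-04 -1.3621e+00] F [ 0.21 -0.4  -1.05] w 0.0152
dx dy dz [322.5   1.4 -47.1] yaw 0.1879
```

```bash
python3 -m crank '[{"hand":1,"dx":35,"dy":1,"dz":-5,"yaw":0.05},{"hand":1,"dx":70,"dy":1,"dz":-10,"yaw":0.1},{"hand":1,"dx":105,"dy":1,"dz":-15,"yaw":0.15},{"hand":1,"dx":140,"dy":1,"dz":-20,"yaw":0.188},{"hand":1,"dx":175,"dy":1,"dz":-25,"yaw":0.188},{"hand":1,"dx":210,"dy":1,"dz":-30,"yaw":0.188},{"hand":1,"dx":245,"dy":1,"dz":-35,"yaw":0.188},{"hand":1,"dx":280,"dy":1,"dz":-40,"yaw":0.188},{"hand":1,"dx":310,"dy":1,"dz":-45,"yaw":0.188},{"hand":1,"dx":322,"dy":1,"dz":-47,"yaw":0.188},{"hand":1,"dx":322,"dy":1,"dz":-47,"yaw":0.188},{"hand":1,"dx":322,"dy":1,"dz":-47,"yaw":0.188}]'
python3 -m crank '[{"hand":1,"dx":0,"dy":0,"dz":0,"yaw":0},{"hand":1,"dx":0,"dy":0,"dz":0,"yaw":0}]'
python3 -c "
from h import *
delta(.5815,-.3357,.165,-1.550)"
```

```text
clock: 14.13
position: [0.5809, -0.3349, 0.298]
tool_rot: [-1.572, 0.001, -1.551]
force: [0.5, 0.4, -1.3]
grip_width: 0.0155
clock: 14.3
position: [0.5816, -0.3335, 0.2993]
tool_rot: [-1.571, 0.001, -1.548]
force: [0.3, -0.5, -0.9]
grip_width: 0.0152
clock 14.3 pos [ 0.5816 -0.3335  0.2993] rot [-1.5710e+00  7.0000e-04 -1.5483e+00] F [ 0.28 -0.53 -0.93] w 0.0152
dx dy dz [ 2.300e+00  1.343e+02 -1.000e-01] yaw 0.0017
```

```bash
python3 -m crank '[{"hand":1,"dx":0,"dy":30,"dz":0,"yaw":0},{"hand":1,"dx":0,"dy":60,"dz":0,"yaw":0},{"hand":1,"dx":0,"dy":90,"dz":0,"yaw":0},{"hand":1,"dx":0,"dy":120,"dz":0,"yaw":0},{"hand":1,"dx":0,"dy":130,"dz":0,"yaw":0},{"hand":1,"dx":0,"dy":130,"dz":0,"yaw":0},{"hand":1,"dx":0,"dy":130,"dz":0,"yaw":0},{"hand":1,"dx":0,"dy":130,"dz":0,"yaw":0}]'
python3 -c "
from h import *
delta(.5815,-.3357,.165,-1.550)"
python3 look.py w9 195 160 130 100 6
```

```text
clock: 14.97
position: [0.5823, -0.3353, 0.1716]
tool_rot: [-1.568, -0.001, -1.55]
force: [1.0, -0.1, -0.1]
grip_width: 0.0155
clock 14.97 pos [ 0.5823 -0.3353  0.1716] rot [-1.5685e+00 -1.2000e-03 -1.5498e+00] F [ 0.96 -0.13 -0.1 ] w 0.0155
dx dy dz [ 0.4  6.6 -0.8] yaw 0.0002
```

View pics/w9_c.png

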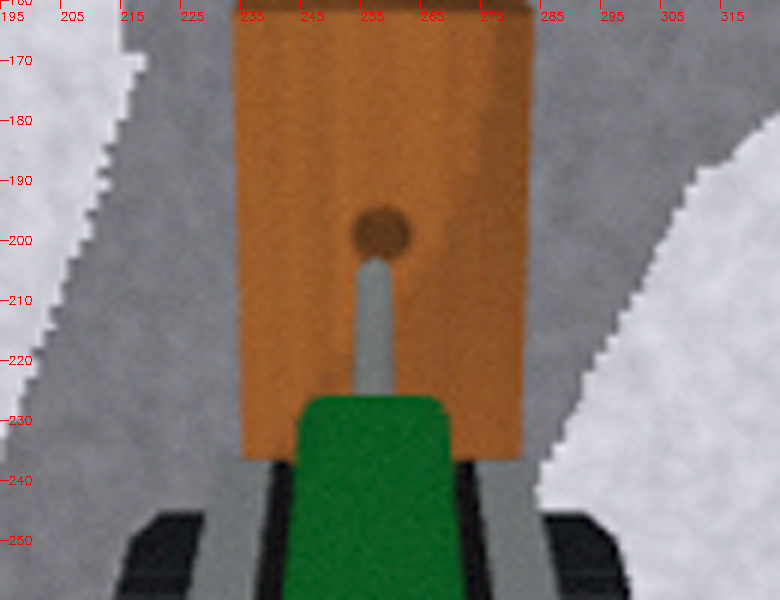

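Run:
```python
from h import *
import pickle
ci=pickle.load(open("w9.pkl","rb"))
from scipy.optimize import fsolve
f=fsolve(lambda p:proj("w",[p[0],p[1],.068],ci)[0]-[258.6,199.0],[.58,-.337]);print("hole",f)
s=bot.observe();R=Ro.from_euler('xyz',s['tool_rot'])
for d in(0,.0025):
  t=s['position']+R.apply([0,.0834,d]);print(t.round(4),proj("w",t,ci))
delta(f[0],f[1],.150,-1.550)
```

```text
hole [ 0.58186334 -0.33670322]
[ 0.5824 -0.3355  0.0882] [[257.31985458 205.36092343]]
[ 0.5849 -0.3354  0.0882] [[257.32162778 202.57800106]]
clock 15.02 pos [ 0.5822 -0.3354  0.1716] rot [-1.5683e+00 -1.3000e-03 -1.5499e+00] F [-0.46 -0.71 -0.13] w 0.0156
dx dy dz [ 1.3 21.6 -0.4] yaw 0.0001
```

```bash
python3 -m crank '[{"hand":1,"dx":1.2,"dy":4,"dz":-0.4,"yaw":0},{"hand":1,"dx":1.2,"dy":8,"dz":-0.4,"yaw":0},{"hand":1,"dx":1.2,"dy":12,"dz":-0.4,"yaw":0},{"hand":1,"dx":1.2,"dy":17,"dz":-0.4,"yaw":0},{"hand":1,"dx":1.2,"dy":22,"dz":-0.4,"yaw":0},{"hand":1,"dx":1.2,"dy":27,"dz":-0.4,"yaw":0},{"hand":1,"dx":1.2,"dy":30,"dz":-0.4,"yaw":0},{"hand":1,"dx":1.2,"dy":30,"dz":-0.4,"yaw":0}]'
python3 -c "
from h import *
delta(.5817,-.3366,.093,-1.550)"
```

```text
clock: 15.68
position: [0.5806, -0.3361, 0.1385]
tool_rot: [-1.572, 0.001, -1.55]
force: [0.5, -0.4, -0.2]
grip_width: 0.0152
clock 15.68 pos [ 0.5806 -0.3361  0.1385] rot [-1.5719e+00  6.0000e-04 -1.5500e+00] F [ 0.48 -0.36 -0.23] w 0.0152
dx dy dz [ 0.6 45.5  1.1] yaw 0.0
```

In the hole with no contact. Lowering the rest of the way, then opening.

```bash
python3 -m crank '[{"hand":1,"dx":0.5,"dy":8,"dz":1,"yaw":0},{"hand":1,"dx":0.5,"dy":16,"dz":1,"yaw":0},{"hand":1,"dx":0.5,"dy":24,"dz":1,"yaw":0},{"hand":1,"dx":0.5,"dy":32,"dz":1,"yaw":0},{"hand":1,"dx":0.5,"dy":39,"dz":1,"yaw":0},{"hand":1,"dx":0.5,"dy":43,"dz":1,"yaw":0},{"hand":1,"dx":0.5,"dy":45,"dz":1,"yaw":0},{"hand":1,"dx":0.5,"dy":46,"dz":1,"yaw":0},{"hand":1,"dx":0.5,"dy":46,"dz":1,"yaw":0}]'
python3 -m crank '[{"hand":0.7,"dx":0,"dy":0,"dz":0,"yaw":0},{"hand":0.4,"dx":0,"dy":0,"dz":0,"yaw":0},{"hand":0,"dx":0,"dy":0,"dz":0,"yaw":0},{"hand":0,"dx":0,"dy":0,"dz":0,"yaw":0},{"hand":0,"dx":0,"dy":0,"dz":0,"yaw":0},{"hand":0,"dx":0,"dy":0,"dz":0,"yaw":0}]'
python3 look.py w10 0 0 512 384 1
```

```text
clock: 16.43
position: [0.582, -0.3368, 0.0935]
tool_rot: [-1.571, -0.0, -1.55]
force: [-0.2, -0.0, -0.5]
grip_width: 0.0155
clock: 16.93
position: [0.582, -0.3368, 0.0936]
tool_rot: [-1.571, -0.0, -1.55]
force: [-0.2, 0.3, 0.2]
grip_width: 0.0839
```

View pics/w10_c.png

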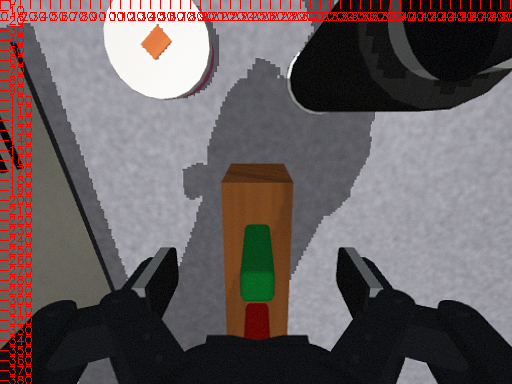

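Pin stands back in its hole. Up and over to the cassette.

```bash
python3 -m crank '[{"hand":0,"dx":0,"dy":-30,"dz":0,"yaw":0},{"hand":0,"dx":0,"dy":-70,"dz":0,"yaw":0},{"hand":0,"dx":0,"dy":-110,"dz":0,"yaw":0},{"hand":0,"dx":0,"dy":-150,"dz":0,"yaw":0},{"hand":0,"dx":0,"dy":-190,"dz":0,"yaw":0},{"hand":0,"dx":0,"dy":-190,"dz":0,"yaw":0},{"hand":0,"dx":0,"dy":-190,"dz":0,"yaw":0},{"hand":0,"dx":0,"dy":-190,"dz":0,"yaw":0}]'
python3 -c "
from h import *
delta(.5741,-.0888,.27,-np.pi/2+.208)"
```

```text
clock: 17.65
position: [0.5817, -0.3366, 0.2832]
tool_rot: [-1.571, 0.0, -1.55]
force: [-0.1, -0.6, -0.6]
grip_width: 0.0857
clock 17.65 pos [ 0.5817 -0.3366  0.2832] rot [-1.5711e+00  2.0000e-04 -1.5500e+00] F [-0.08 -0.63 -0.63] w 0.0857
dx dy dz [-247.9   13.2   -2.5] yaw -0.1872
```

```bash
python3 -m crank '[{"hand":0,"dx":-40,"dy":0,"dz":0,"yaw":-0.05},{"hand":0,"dx":-80,"dy":0,"dz":0,"yaw":-0.1},{"hand":0,"dx":-120,"dy":0,"dz":-1,"yaw":-0.15},{"hand":0,"dx":-160,"dy":0,"dz":-2,"yaw":-0.187},{"hand":0,"dx":-200,"dy":5,"dz":-2,"yaw":-0.187},{"hand":0,"dx":-230,"dy":13,"dz":-2.5,"yaw":-0.187},{"hand":0,"dx":-248,"dy":13,"dz":-2.5,"yaw":-0.187},{"hand":0,"dx":-248,"dy":13,"dz":-2.5,"yaw":-0.187},{"hand":0,"dx":-248,"dy":13,"dz":-2.5,"yaw":-0.187},{"hand":0,"dx":-248,"dy":13,"dz":-2.5,"yaw":-0.187},{"hand":0,"dx":-248,"dy":13,"dz":-2.5,"yaw":-0.187}]'
python3 -c "
from h import *
delta(.5741,-.0888,.27,-np.pi/2+.208)"
python3 look.py w11 150 120 200 150 4
```

```text
clock: 18.57
position: [0.5741, -0.0901, 0.27]
tool_rot: [-1.572, -0.0, -1.365]
force: [-0.3, -0.6, -0.7]
grip_width: 0.0855
clock 18.57 pos [ 0.5741 -0.0901  0.27  ] rot [-1.5717e+00 -1.0000e-04 -1.3646e+00] F [-0.32 -0.59 -0.71] w 0.0855
dx dy dz [-1.3 -0.   0.3] yaw -0.0018
```

View pics/w11_c.png

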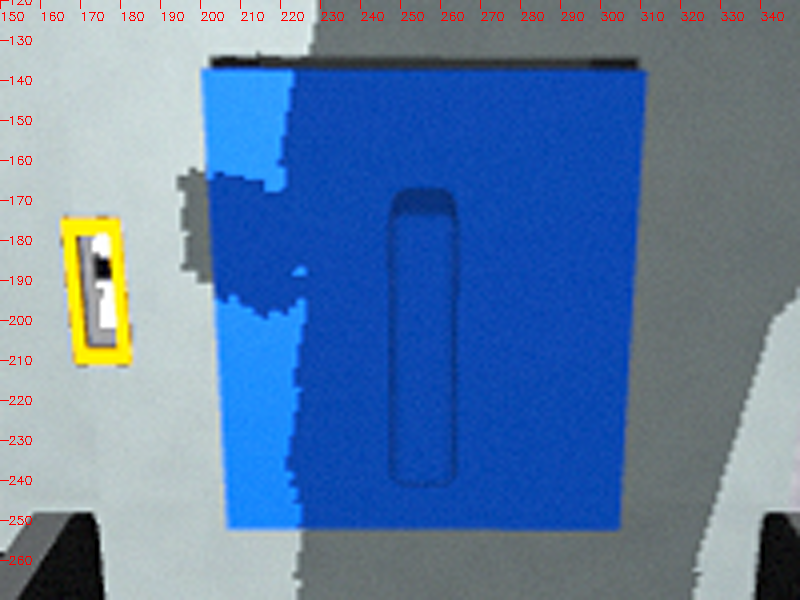

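Run:
```python
from h import *
import pickle
ci=pickle.load(open("w11.pkl","rb"));W="w"
o=[(W,247,173.5,30,7,198),(W,263.5,173.5,30,-7,198),(W,247,241.5,-30,7,198),(W,263.5,241.5,-30,-7,198),
(W,200,137,55,48,168),(W,311.5,137.5,55,-48,168),(W,206.5,252,-55,48,168),(W,305,252,-55,-48,168)]
for q in(o[:4],o[4:],o):
  x,r=fit(q,[.574,-.089,.2],ci);print(x.round(4),r.tolist())
delta(x[0],x[1],.20,-np.pi/2+x[2])
```

```text
[ 0.5745 -0.0885  0.2044] [[-0.7, -0.7], [0.7, -0.7], [-0.0, 1.0], [0.0, 1.0]]
[ 0.5742 -0.0889  0.2043] [[-0.2, -0.0], [0.3, -0.3], [-0.0, 0.2], [-0.0, 0.3]]
[ 0.5743 -0.0887  0.2042] [[-0.5, -0.5], [0.9, -0.5], [0.1, 1.1], [0.2, 1.2], [-0.4, -0.2], [0.2, -0.5], [-0.2, 0.0], [-0.2, 0.2]]
clock 18.62 pos [ 0.5741 -0.0901  0.2701] rot [-1.5715e+00 -1.0000e-04 -1.3647e+00] F [-0.48 -0.87  0.15] w 0.0859
dx dy dz [-1.3 70.1  0.5] yaw 0.0019
```

Target confirmed at (0.5743, −0.0888), yaw 0.205. Descending to TCP z ≈ 0.173, then closing.

```bash
python3 -m crank '[{"hand":0,"dx":-1.3,"dy":25,"dz":0.3,"yaw":0.002},{"hand":0,"dx":-1.3,"dy":50,"dz":0.3,"yaw":0.002},{"hand":0,"dx":-1.3,"dy":75,"dz":0.3,"yaw":0.002},{"hand":0,"dx":-1.3,"dy":90,"dz":0.3,"yaw":0.002},{"hand":0,"dx":-1.3,"dy":97,"dz":0.3,"yaw":0.002},{"hand":0,"dx":-1.3,"dy":97,"dz":0.3,"yaw":0.002},{"hand":0,"dx":-1.3,"dy":97,"dz":0.3,"yaw":0.002}]'
python3 -m crank '[{"hand":0.4,"dx":0,"dy":0,"dz":0,"yaw":0},{"hand":0.7,"dx":0,"dy":0,"dz":0,"yaw":0},{"hand":1,"dx":0,"dy":0,"dz":0,"yaw":0},{"hand":1,"dx":0,"dy":0,"dz":0,"yaw":0},{"hand":1,"dx":0,"dy":0,"dz":0,"yaw":0},{"hand":1,"dx":0,"dy":0,"dz":0,"yaw":0},{"hand":1,"dx":0,"dy":0,"dz":0,"yaw":0},{"hand":1,"dx":0,"dy":0,"dz":0,"yaw":0}]' 80
python3 -c "
from h import *
delta(.5743,-.0888,.173,-np.pi/2+.205)"
```

```text
clock: 19.2
position: [0.5746, -0.0879, 0.174]
tool_rot: [-1.571, -0.0, -1.366]
force: [-0.5, -0.2, 0.5]
grip_width: 0.0854
clock: 19.87
position: [0.5744, -0.0876, 0.1736]
tool_rot: [-1.571, -0.0, -1.365]
force: [0.2, -0.1, 1.0]
grip_width: 0.0126
clock 19.87 pos [ 0.5744 -0.0876  0.1736] rot [-1.5706e+00 -1.0000e-04 -1.3650e+00] F [ 0.23 -0.13  0.96] w 0.0126
dx dy dz [ 1.2  0.6 -0.3] yaw 0.0007
```

```bash
python3 -m crank '[{"hand":1,"dx":0,"dy":-5,"dz":0,"yaw":0},{"hand":1,"dx":0,"dy":-10,"dz":0,"yaw":0},{"hand":1,"dx":0,"dy":-17,"dz":0,"yaw":0},{"hand":1,"dx":0,"dy":-25,"dz":0,"yaw":0},{"hand":1,"dx":0,"dy":-33,"dz":0,"yaw":0},{"hand":1,"dx":0,"dy":-41,"dz":0,"yaw":0},{"hand":1,"dx":0,"dy":-50,"dz":0,"yaw":0},{"hand":1,"dx":0,"dy":-65,"dz":0,"yaw":0},{"hand":1,"dx":0,"dy":-80,"dz":0,"yaw":0},{"hand":1,"dx":0,"dy":-95,"dz":0,"yaw":0},{"hand":1,"dx":0,"dy":-100,"dz":0,"yaw":0},{"hand":1,"dx":0,"dy":-100,"dz":0,"yaw":0}]'
python3 - <<'E'
from h import *
im=bot.grab_frame("side")[:,:,::-1]; cv2.imwrite("pics/d12.png",cv2.resize(im,(800,600)))
delta(.5074,.3327,.2736,-np.pi/2+.2324)
E
```

```text
clock: 20.87
position: [0.5748, -0.0876, 0.2749]
tool_rot: [-1.569, -0.001, -1.365]
force: [0.3, 0.9, -3.4]
grip_width: 0.0123
clock 20.92 pos [ 0.5744 -0.0875  0.2738] rot [-1.5701e+00 -2.0000e-04 -1.3650e+00] F [-0.34 -0.51 -3.15] w 0.0124
dx dy dz [-4.25e+02  1.00e-01  2.03e+01] yaw -0.0266
```

View pics/d12.png

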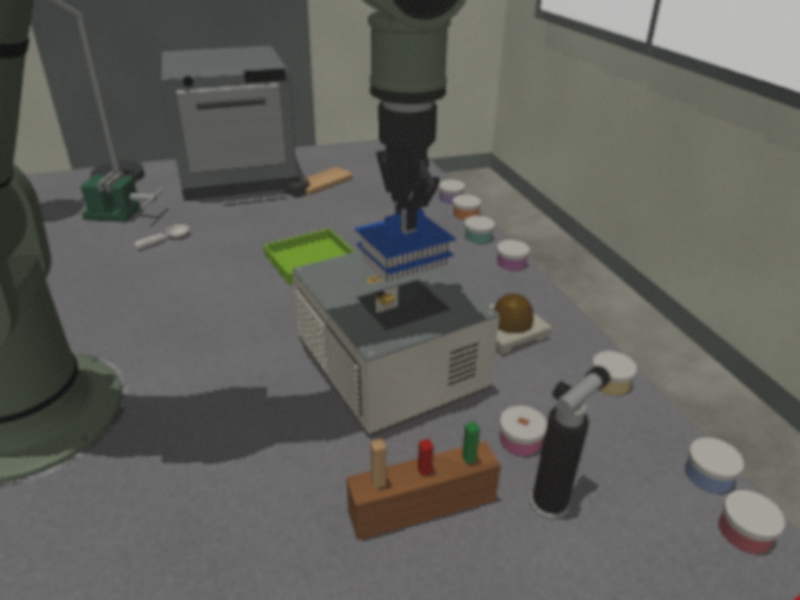

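```bash
python3 -m crank '[{"hand":1,"dx":-10,"dy":0,"dz":0,"yaw":0},{"hand":1,"dx":-30,"dy":0,"dz":2,"yaw":-0.01},{"hand":1,"dx":-55,"dy":0,"dz":4,"yaw":-0.02},{"hand":1,"dx":-85,"dy":0,"dz":6,"yaw":-0.026},{"hand":1,"dx":-115,"dy":0,"dz":8,"yaw":-0.026},{"hand":1,"dx":-145,"dy":0,"dz":10,"yaw":-0.026},{"hand":1,"dx":-175,"dy":0,"dz":11,"yaw":-0.026},{"hand":1,"dx":-205,"dy":0,"dz":12,"yaw":-0.026},{"hand":1,"dx":-235,"dy":0,"dz":13,"yaw":-0.026},{"hand":1,"dx":-265,"dy":0,"dz":14,"yaw":-0.026},{"hand":1,"dx":-295,"dy":0,"dz":15,"yaw":-0.026},{"hand":1,"dx":-325,"dy":0,"dz":16,"yaw":-0.026}]'
python3 -c "
from h import *
delta(.508,.3327,.2736,-np.pi/2+.2324)"
```

```text
clock: 21.92
position: [0.5223, 0.2357, 0.2726]
tool_rot: [-1.572, -0.0, -1.339]
force: [1.7, -1.2, -2.2]
grip_width: 0.0122
clock 21.92 pos [0.5223 0.2357 0.2726] rot [-1.5722e+00 -1.0000e-04 -1.3386e+00] F [ 1.71 -1.15 -2.16] w 0.0122
dx dy dz [-97.7  -1.    8.4] yaw -0.0002
```

```bash
python3 -m crank '[{"hand":1,"dx":-25,"dy":0,"dz":2,"yaw":0},{"hand":1,"dx":-50,"dy":0,"dz":4,"yaw":0},{"hand":1,"dx":-75,"dy":0,"dz":6,"yaw":0},{"hand":1,"dx":-90,"dy":0,"dz":7,"yaw":0},{"hand":1,"dx":-94,"dy":0,"dz":7,"yaw":0},{"hand":1,"dx":-94,"dy":0,"dz":7,"yaw":0},{"hand":1,"dx":-94,"dy":0,"dz":7,"yaw":0}]'
python3 -c "
from h import *
delta(.508,.3327,.2736,-np.pi/2+.2324)"
python3 look.py w13 0 0 512 384 1
```

```text
clock: 22.5
position: [0.5089, 0.326, 0.2731]
tool_rot: [-1.571, -0.001, -1.34]
force: [0.0, -1.1, -2.2]
grip_width: 0.0123
clock 22.5 pos [0.5089 0.326  0.2731] rot [-1.5714e+00 -9.0000e-04 -1.3396e+00] F [ 0.01 -1.13 -2.25] w 0.0123
dx dy dz [-6.7 -0.6  0.7] yaw -0.0012
```

View pics/w13_c.png

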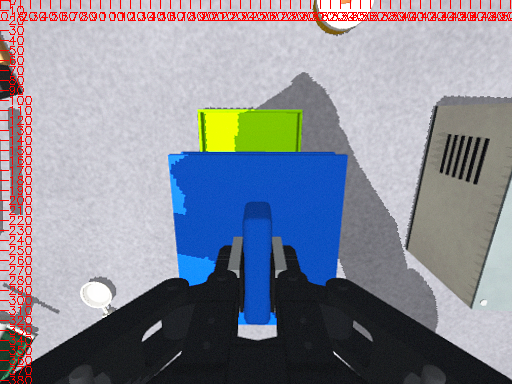

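```bash
python3 - <<'E'
from h import *
import pickle
ci=pickle.load(open("w13.pkl","rb"))
print(proj("w",w([.5074,.3327,.2324],[[.08,.07,.028],[.08,-.07,.028]]),ci))
E
python3 -m crank '[{"hand":1,"dx":-7,"dy":20,"dz":0,"yaw":0},{"hand":1,"dx":-7,"dy":50,"dz":0,"yaw":0},{"hand":1,"dx":-7,"dy":80,"dz":0,"yaw":0},{"hand":1,"dx":-7,"dy":110,"dz":0,"yaw":0},{"hand":1,"dx":-7,"dy":130,"dz":0,"yaw":0},{"hand":1,"dx":-7,"dy":140,"dz":0,"yaw":0},{"hand":1,"dx":-7,"dy":140,"dz":0,"yaw":0},{"hand":1,"dx":-7,"dy":140,"dz":0,"yaw":0}]'
python3 look.py w14 0 0 512 384 1
python3 -c "
from h import *
delta(.508,.3327,.06,-np.pi/2+.2324)"
```

```text
[[198.48939176 108.4863336 ]
 [304.63522551 108.37079865]]
clock: 23.22
position: [0.5077, 0.3334, 0.1342]
tool_rot: [-1.57, 0.0, -1.34]
force: [-0.4, 0.3, -1.3]
grip_width: 0.0125
clock 23.27 pos [0.508  0.3338 0.1349] rot [-1.5692e+00  6.0000e-04 -1.3397e+00] F [ 0.45 -0.55 -2.32] w 0.0122
dx dy dz [ 1.1 74.9 -0.4] yaw -0.0013
```

View pics/w14_c.png

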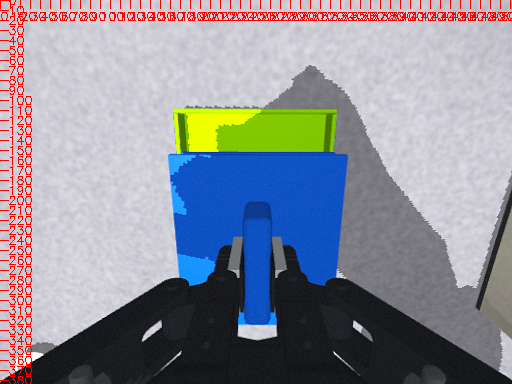

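```bash
python3 -m crank '[{"hand":1,"dx":-1,"dy":15,"dz":0,"yaw":0},{"hand":1,"dx":-1,"dy":30,"dz":0,"yaw":0},{"hand":1,"dx":-1,"dy":45,"dz":0,"yaw":0},{"hand":1,"dx":-1,"dy":57,"dz":0,"yaw":0},{"hand":1,"dx":-1,"dy":66,"dz":0,"yaw":0},{"hand":1,"dx":-1,"dy":70,"dz":0,"yaw":0},{"hand":1,"dx":-1,"dy":70,"dz":0,"yaw":0},{"hand":1,"dx":-1,"dy":70,"dz":0,"yaw":0}]'
python3 -m crank '[{"hand":1,"dx":0,"dy":1,"dz":0,"yaw":0},{"hand":1,"dx":0,"dy":2,"dz":0,"yaw":0},{"hand":1,"dx":0,"dy":3,"dz":0,"yaw":0},{"hand":1,"dx":0,"dy":4,"dz":0,"yaw":0},{"hand":1,"dx":0,"dy":4,"dz":0,"yaw":0}]'
```

```text
clock: 23.93
position: [0.5072, 0.335, 0.0641]
tool_rot: [-1.57, 0.0, -1.339]
force: [-0.5, -0.3, -1.3]
grip_width: 0.0125
clock: 24.35
position: [0.5069, 0.3347, 0.0594]
tool_rot: [-1.571, -0.0, -1.339]
force: [-1.0, -0.4, -2.4]
grip_width: 0.0122
```

```bash
python3 -m crank '[{"hand":1,"dx":0,"dy":0.5,"dz":0,"yaw":0},{"hand":1,"dx":0,"dy":1,"dz":0,"yaw":0},{"hand":1,"dx":0,"dy":1.5,"dz":0,"yaw":0},{"hand":1,"dx":0,"dy":1.5,"dz":0,"yaw":0}]'
python3 -c "
from h import *
s=bot.observe();print(s['force'],s['position'])"
```

```text
clock: 24.68
position: [0.507, 0.3347, 0.0582]
tool_rot: [-1.571, -0.0, -1.339]
force: [-1.5, -1.6, 3.1]
grip_width: 0.0127
[-1.52000577 -1.56721034  3.1321522 ] [0.50697973 0.33468693 0.05823144]
```

Contact: the vertical force changed by about 5.5 N. The height matches the floor. Opening and retracting.

```bash
python3 -m crank '[{"hand":0.7,"dx":0,"dy":0,"dz":0,"yaw":0},{"hand":0.4,"dx":0,"dy":0,"dz":0,"yaw":0},{"hand":0,"dx":0,"dy":0,"dz":0,"yaw":0},{"hand":0,"dx":0,"dy":0,"dz":0,"yaw":0},{"hand":0,"dx":0,"dy":0,"dz":0,"yaw":0},{"hand":0,"dx":0,"dy":-30,"dz":0,"yaw":0},{"hand":0,"dx":0,"dy":-70,"dz":0,"yaw":0},{"hand":0,"dx":0,"dy":-110,"dz":0,"yaw":0},{"hand":0,"dx":0,"dy":-150,"dz":0,"yaw":0},{"hand":0,"dx":0,"dy":-170,"dz":0,"yaw":0},{"hand":0,"dx":0,"dy":-170,"dz":0,"yaw":0},{"hand":0,"dx":0,"dy":-170,"dz":0,"yaw":0}]'
python3 -m crank '[{"hand":0,"dx":0,"dy":0,"dz":0,"yaw":0},{"hand":0,"dx":0,"dy":0,"dz":0,"yaw":0}]'
python3 look.py w15 0 0 512 384 1
python3 - <<'E'
from h import *
for n in("scene","side"):
  im=bot.grab_frame(n)[:,:,::-1]; cv2.imwrite(f"pics/{n}15.png",cv2.resize(im,(800,600)))
E
```

```text
clock: 25.68
position: [0.5074, 0.335, 0.2292]
tool_rot: [-1.569, 0.001, -1.339]
force: [-0.3, 0.5, -1.2]
grip_width: 0.0856
clock: 25.85
position: [0.5066, 0.3345, 0.2269]
tool_rot: [-1.572, -0.001, -1.339]
force: [-0.9, 0.2, -0.4]
grip_width: 0.0852
```

View pics/w15_c.png

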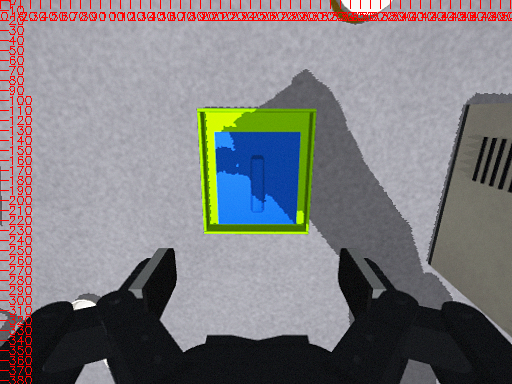

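View pics/scene15.png

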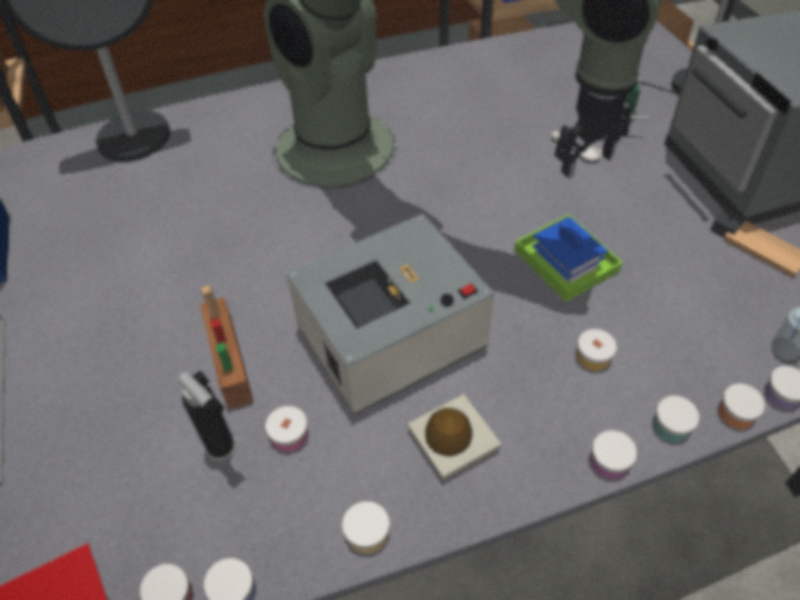

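View pics/side15.png

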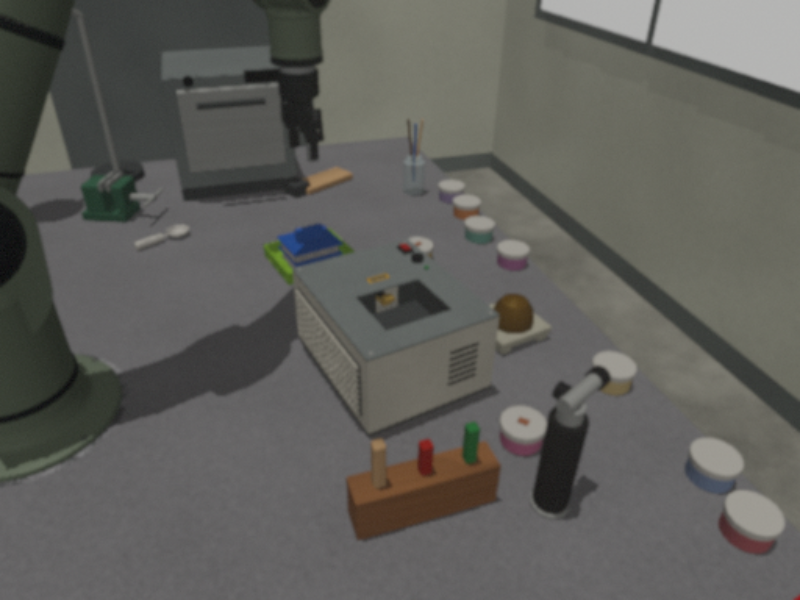

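Run:
```python
from h import *
import pickle,cv2
ci=pickle.load(open("w15.pkl","rb"))
R=proj("w",w([.507,.3347,.232],[[.055,.048,.0525],[.055,-.048,.0525],[-.055,.048,.0525],[-.055,-.048,.0525],[.03,.007,.0825],[-.03,-.007,.0825]]),ci)
print(R.round(1))
print(proj("w",w([.5074,.3327,.2324],[[.08,.07,.028],[.08,-.07,.028],[-.08,.07,.028],[-.08,-.07,.028]]),ci).round(1))
im=cv2.imread("pics/w15_raw.png")[95:245,185:330];cv2.imwrite("pics/w15_d.png",cv2.resize(im,None,fx=4,fy=4,interpolation=cv2.INTER_CUBIC))
```

```text
[[213.3 131.1]
 [300.3 131.1]
 [217.6 223.5]
 [296.1 223.5]
 [250.  158.1]
 [263.2 212.8]]
[[198.2 107.5]
 [318.9 107.5]
 [205.9 233.9]
 [310.9 233.8]]
```

View pics/w15_d.png

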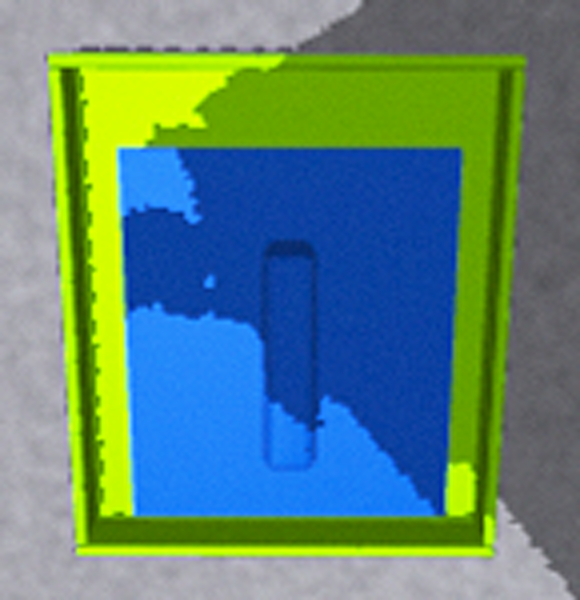

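The plate corners match the flat-on-floor projection to within 2 px. The green pin stands in its hole, and the bystanders look unmoved.

```bash
python3 -c "
from workcell import bot
print(bot.job_done()); print(bot.observe()['clock'])"
```

```text
the job is handed in; nothing more can be done
None
the job is handed in; nothing more can be done
```

The job is done and handed in at about 26 s of the 72 s allowed; the hand-in gives no verdict.

- **Release:** I took the pin from the block and put it through the slot. The window showed in the wrist camera at about x = +2.5 mm, so I lowered the pin through it without touching the plate. I then pressed the catch in 1–2 mm steps and the cassette sprang up. The vertical force read at the wrist peaked at about 8.5 N, with up to about 7.5 N sideways as the pin leaned on the slot's +y edge. The contact force on the extractor itself was not measured directly.
- **Pin:** It is back in its hole and looked upright with the handle on the block when I let go. It still looked so in the last scene and side views.
- **Cassette:** I lifted it straight up, set it in the tray until it touched the floor, then let go. In the last wrist picture its plate corners were within about 2 px of where a flat cassette on the floor should appear. The rib is about 2 mm from the tray centre.
- **Bystanders and gripper:** The other items look unmoved in the before and after views, which I compared by eye only. The gripper is open and about 0.15 m clear of the cassette.

One disagreement: the fixed cameras put the slot about 2.5 mm off from the wrist camera. I used the wrist value, and the pin went in cleanly.

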